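# Tip lug nuts from a chute through a sprung hopper shutter

## Robot

A 6-joint arm with a two-finger parallel gripper is mounted at the origin on the work surface. World frame = base frame: x ahead of the robot, y to its left, z up, the work surface at z = 0. Lengths are in m, angles in rad, forces in N, time in s.
With the tool pointing down it reaches from about 0.35 to 0.775 m from the base axis. Payload 7.3 kg.
Tool frame: the origin (TCP) lies at the very end of the fingers, on their centre line; the grasp point (between the pads) lies 19 mm behind it; x points along the fingers, y is the direction in which the jaws open and shut, and the axes are right-handed (so a half turn about x gives the same grasp; the last joint's range is limited). The gripper opens to 92 mm and grips with 3 to 60 N. Pads are 19 mm wide; open, the fingers measure 130 mm over their backs; the gripper's body (75 mm by 190 mm) begins 47 mm behind the grasp point.
Start: joints at [-1.349, 0.342, 1.524, -0, 1.275, -0.146], TCP at [0.189, -0.49, 0.227] pointing down, gripper open.
Joint ranges: [-2.53, 2.53], [-0.77, 2.02], [0.04, 2.7], [-1, 4.14], [0.28, 2.66], [-3.11, 3.11]. Speed limits (rad/s): [2.57, 2.57, 3.14, 3.14, 3.14, 3.14].

## Interface

Orientations are given as [roll, pitch, yaw] about the fixed x, y, z axes, in that order (R = Rz(yaw) Ry(pitch) Rx(roll)).
In Python, from cell import observe, vision, job gives the robot as it stands.
- The arm moves only by the tool send_rows, never from a script. Its argument "motion" is a list of rows, each an object with "hand": the opening, from -1 (shut) to 1 (fully open), so that 0 is half open; "slide": the shift along the tool's x, y, z in mm, a list of three; "spin": the turn about the tool's x in rad. In form: [{"hand": hand, "slide": [tx, ty, tz], "spin": spin}, ...]. A call has 1 to 8 rows; each row shifts and turns the pose as measured when the row begins, along the tool's axes as they then stand; what a row does not reach is not made up. A row lasts 1/10 s, in which the tool goes at most 50 mm and 8.59 degrees, less where a joint would pass 70% of its speed; a pose out of reach is approached as far as the arm can. A call with a gripper value outside its range is refused whole. The fingers move at their own pace and stop on an object; "grip_force" is the grip in N (left out, the last holds). Time passes only in rows, so rows that do not move let the fingers close. It gives the time, the measured TCP pose, the force and the opening at its end, in the units of the state.
- observe(): the state, without advancing time (a new reading comes with each control period).
- vision.read_camera(name): name is "side" or "top"; returns a dict with "pixels" (420x560x3 uint8, blue, green, red), "range_z" (420x560 float32, m along the optical axis (not along the pixel's ray), 0 where there is no reading), "fx", "fy", "cx", "cy" (pixels), "distortion" ([k1, k2, p1, p2, k3] as OpenCV has them; the pictures are not rectified), "world_from_camera" (4x4, takes a point from camera to world coordinates). Camera axes: x right, y down, z forward; pixel columns grow to the right and rows downward; lengths in m; the calibration is good to about 2 mm. A picture is of the moment at which its call begins.
- job.hand_in(): hands the job in, once; it reports no verdict.
Trained networks look in a picture, given as the dict that the camera call returned (one of the last four; its "shot" number tells which), for a name from the list of things; names that differ only in an ending like _2 or _b are one class to them, and where a whole thing is asked for, a point or a joint stands for the part that bears it (a point fixed in the world has none). Each returns a list of dicts, best first, with "conf" (0 to 1); they miss things now and then, are a little off and sometimes report something else, mostly with a low value. They report only what shows in the picture. A call takes as long as a camera call. They do not tell look-alikes from the thing itself.
- vision.search_frame(picture, thing): "uv" ([column, row] in pixels, amid what is visible of it).
- vision.cut_out(picture, thing): "mask" (420x560 bool, what is visible of it) and "uv" ([column, row] in pixels, amid what is visible of it).
The state is a dict: "time": time; "qpos": joint angles; "qvel": joint speeds; "joint_efforts": joint torques, N m; "tool_pos": TCP position; "tool_rot": TCP orientation; "contact_force": force on the tool from outside, world axes, zero at the start; "torque": the same for the moment, N m; "opening": finger opening in m.
Only numpy, scipy, OpenCV 4.12 (cv2) and the standard library are available. Lean on these libraries where they do the work, as an engineer would, in place of code of your own. Each camera call takes 0.05 s, during which the arm holds its last target.

## Task

Pick up the small aluminium chute with the four lug nuts by its yellow grip, and with its two prongs gently push the red spring-loaded paddle on top of the clear hopper all the way back; keep it pushed open while you tilt the chute nose-down, so that all four nuts slide out into the hopper. Then draw back so that the shutter springs shut and set the empty chute down flat on the counter, never letting go of it before it is down. Do not jam the chute hard against the hopper or its paddle, do not touch the hopper with the gripper, and leave the other things on the counter alone.

Things in the scene. Friction and masses are not known exactly. Their poses are not given: they have to be found in the camera images.
- chute: Aluminium parts chute, 160 mm long, 250 g, flat on the counter with the nuts in it. Origin: on its underside below the middle of the grip; +x to the nose, z up. Channel from x = -60 to the lip at +61 mm: floor 4 mm thick, 24 mm wide inside, walls 4 mm thick, 30 mm high, closed at the back, open above and at the nose. Slick: nuts start to slide at 17 to 27 degrees of tilt; 40 empties it.
- chute_grip (a point): Where to grasp the chute: on its yellow grip, 70 mm above the underside, chute x = y = 0; axes as the chute's. The grip is 36 mm long (x), 20 mm wide (y, pinch across this) and reaches from 48 to 84 mm above the underside, on a black bridge 36 mm long, 32 mm wide over the channel. Keep fingertips above the bridge's top (48 mm).
- chute_nose (a point): Midway between the ball ends of the chute's two prongs (chute x = 95, y = 0, z = 4 mm; axes as the chute's). The prongs are steel rods 8 mm thick along x at y = -16 and +16 mm, balls of radius 4 mm centred at x = 95 mm. Nuts fall out between them, in front of the lip, which is 34 mm behind. Pitched about this point, the prong ends stay in place.
- hopper: Fixed nut hopper: clear box, blue base and blue deck, 120 mm (x, -50 to +70 mm) by 90 mm (y), deck top 95 mm above the counter, hollow inside. Origin on the counter; +x is the way the paddle is pushed open. More than 18 N between chute and hopper or paddle is jamming.
- hopper_mouth (a point): On the deck's top above the slot: hopper x = -8, y = 0, z = 95 mm; axes as the hopper's. The slot is 24 mm wide (y -12 to +12 mm) and begins at hopper x = -25 mm; a white spring shutter closes it from below. With the prongs on or just over the deck, holding the paddle at its stop, the nuts fall into the slot.
- shutter (a joint): How far the red paddle and shutter are pushed: 0 shut, 0.036 m at the rigid stop; fully back means 0.032 or more. Paddle: upright, 60 mm wide (y), 5 mm thick, 1 to 34 mm above the deck. Shut, its pushed (-x) face is anywhere from hopper x = -35 to -25 mm: its clamp setting varies and is not measured, so feel for it. Needs 2.5 N to start, 4.5 N at the stop; springs shut when let go.
- nut1: Brass-coloured lug nut 1: hexagonal, about 20 mm across, 12 mm thick, 30 g, origin at the centre of its underside. At the start it lies flat in the chute's channel near chute x = -44 mm.
- nut2: Brass-coloured lug nut 2: hexagonal, about 20 mm across, 12 mm thick, 30 g, origin at the centre of its underside. At the start it lies flat in the chute's channel near chute x = -19 mm.
- nut3: Brass-coloured lug nut 3: hexagonal, about 20 mm across, 12 mm thick, 30 g, origin at the centre of its underside. At the start it lies flat in the chute's channel near chute x = 6 mm.
- nut4: Brass-coloured lug nut 4: hexagonal, about 20 mm across, 12 mm thick, 30 g, origin at the centre of its underside. At the start it lies flat in the chute's channel near chute x = 31 mm.
- spraycan: Bystander: upright red spray can, 54 mm diameter, 150 mm tall, loose; origin at the centre of its underside.
- mouse: Bystander: black computer mouse, 100 x 58 x 30 mm, on a round cork pad, loose; origin at the centre of its underside.
- tape: Bystander: black tape dispenser, 150 x 60 x 80 mm, loose; origin at the centre of its underside.
- greasejar: Bystander: small white jar with blue cap, 64 mm diameter, 70 mm tall, loose; origin at the centre of its underside.
Things that resemble listed ones, but are neither listed nor needed, are in the scene too. Of the things that look like the chute, take the one that is farthest to the robot's left at the start.

How it is judged:
By the outcome, as a careful person would: the job done as asked, in the order asked, and still so for the second after the job is handed in, with the robot touching nothing.
It also fails if it takes over 61 s, if anything falls off the work surface, if the arm or the gripper's body presses on something with over 40 N, if the wrist force passes 120 N, or if a joint passes its speed limit or range.

## Working session

There is one attempt and no reset: what is moved stays moved. The work goes in short steps, Python scripts to look and compute and a tool call to move; the robot and the scene stay as the last step left them, time stands still between calls to the robot, and variables do not carry over. Pictures are saved under pics/ and viewed, and the job is handed in when it is done.

Besides the shell and the picture viewer there is one more tool, called after "Request:" as name(argument=value, ...) on one line, values as JSON. send_rows: Moves the arm, as the interface text tells. Its arguments: {"type":"object","properties":{"motion":{"type":"array","items":{"type":"object","properties":{"hand":{"type":"number"},"slide":{"type":"array","items":{"type":"number"}},"spin":{"type":"number"}}}},"grip_force":{"type":"number"}},"required":["motion"]}

```bash
ls; mkdir -p pics
python3 - <<'E'
from cell import observe, vision, job
import cv2,pickle
for n in ["top","side"]:
    p=vision.read_camera(n); cv2.imwrite(f"pics/{n}0.png",p["pixels"]); pickle.dump(p,open(f"{n}0.pkl","wb"))
    print(n,p["fx"],p["cx"],p["cy"],p["distortion"],p["world_from_camera"].round(3).tolist())
    for t in ["chute","chute_grip","hopper","hopper_mouth","shutter","nut1","spraycan","mouse","tape","greasejar"]:
        try: print(t,[(d["conf"].__round__(2),[round(float(x)) for x in d["uv"]]) for d in vision.search_frame(p,t)])
        except Exception as e: print(t,e)
print(observe())
E
```

```text
pics
top 453.07787234663243 282.23360387222056 213.63019407353713 [-0.1174042  0.         0.         0.         0.       ] [[-0.009, -0.999, 0.036, 0.393], [-1.0, 0.009, 0.007, -0.113], [-0.007, -0.036, -0.999, 1.411], [0.0, 0.0, 0.0, 1.0]]
chute [(0.97, [356, 294]), (0.95, [452, 240]), (0.65, [295, 172])]
chute_grip [(0.86, [356, 297]), (0.85, [454, 243]), (0.56, [296, 172]), (0.22, [206, 188])]
hopper [(0.66, [202, 194])]
hopper_mouth [(0.76, [200, 189])]
shutter [(0.69, [205, 187])]
nut1 [(0.55, [297, 173])]
spraycan [(0.86, [158, 126])]
mouse [(0.58, [352, 127])]
tape [(0.96, [391, 234])]
greasejar [(0.61, [106, 212])]
side 480.90074306744765 277.613136382139 215.9330908478804 [0.01981442 0.         0.         0.         0.        ] [[0.98, -0.11, 0.164, 0.244], [-0.198, -0.546, 0.814, -1.253], [0.0, -0.83, -0.557, 0.871], [0.0, 0.0, 0.0, 1.0]]
chute [(0.87, [186, 306]), (0.83, [310, 237]), (0.62, [269, 388])]
chute_grip [(0.84, [184, 307]), (0.78, [266, 390]), (0.76, [312, 236])]
hopper [(0.66, [271, 184])]
hopper_mouth [(0.88, [274, 185])]
shutter [(0.44, [283, 170])]
nut1 [(0.44, [313, 233]), (0.31, [274, 184])]
spraycan [(0.82, [323, 158])]
mouse [(0.78, [376, 269]), (0.72, [323, 156])]
tape [(0.96, [263, 316])]
greasejar [(0.56, [242, 150])]
{'time': 1.1, 'qpos': array([-1.34900342e+00,  3.41973372e-01,  1.52408670e+00,  6.74109663e-06,
        1.27540674e+00, -1.46023543e-01]), 'qvel': array([-1.84199160e-03, -1.07388392e-03,  5.99115073e-04,  2.19199701e-04,
        6.73368104e-04,  8.12737424e-05]), 'joint_efforts': array([ 1.01124268e-03, -4.31131983e+01, -2.44478220e+01,  7.20114866e-02,
        4.83068672e-02,  2.18024570e-05]), 'tool_pos': array([ 0.1887952 , -0.48990385,  0.22675899]), 'tool_rot': array([ 1.47597828,  1.57067032, -1.29779988]), 'contact_force': array([0.08719228, 1.14055586, 0.17780958]), 'torque': array([-0.0160315 ,  0.03560308, -0.0431627 ]), 'opening': 0.09173867894088913}
```

View pics/top0.png

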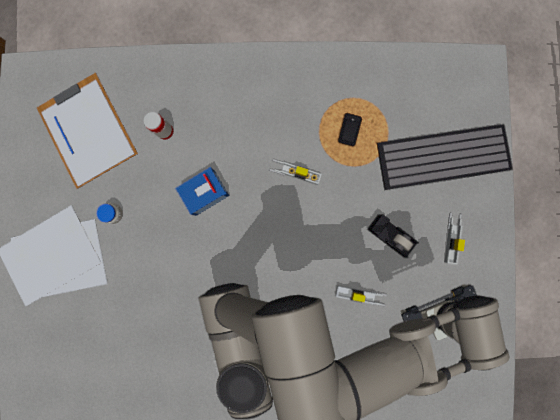

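View pics/side0.png

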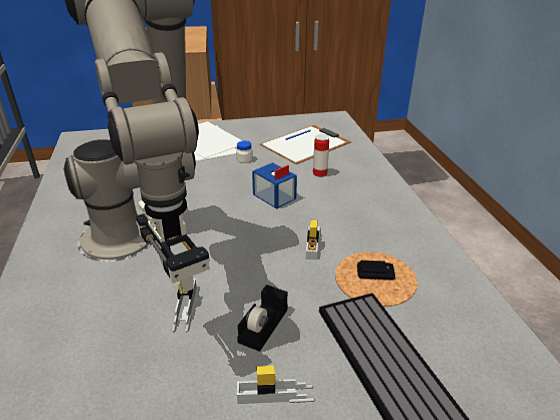

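```bash
cat > h.py <<'E'
import numpy as np,cv2,pickle
def cloud(p):
    h,w=p["range_z"].shape
    u,v=np.meshgrid(np.arange(w),np.arange(h))
    K=np.array([[p["fx"],0,p["cx"]],[0,p["fy"],p["cy"]],[0,0,1.]])
    n=cv2.undistortPoints(np.stack([u,v],-1).reshape(-1,1,2).astype(np.float64),K,np.array(p["distortion"])).reshape(h,w,2)
    z=p["range_z"].astype(float)
    P=np.stack([n[...,0]*z,n[...,1]*z,z],-1)
    T=p["world_from_camera"]
    W=P@T[:3,:3].T+T[:3,3]; W[z==0]=np.nan
    return W
E
python3 - <<'E'
from h import *
for n,(a,b,c,d) in {"top":(150,260,345,205),"side":(225,150,345,270)}.items():
    p=pickle.load(open(n+"0.pkl","rb")); im=p["pixels"]
    b=max(b,140) if n=="top" else b
    b=140 if n=="top" else b; d=225 if n=="top" else d
    a=160 if n=="top" else a; c=335 if n=="top" else c
    cr=im[b:d,a:c]; cv2.imwrite(f"pics/{n}crop.png",cv2.resize(cr,None,fx=4.5,fy=4.5,interpolation=cv2.INTER_CUBIC))
    W=cloud(p)
    for nm,uv in (("chute",(300,172)),("hop",(202,189))) if n=="top" else (("chute",(313,235)),("hop",(275,185))):
        print(n,nm,W[uv[1],uv[0]].round(3))
    # region masks
    for nm,c0,r in (("chute",None,0),):
        pass
    hsv=cv2.cvtColor(im,cv2.COLOR_BGR2HSV)
    m=(hsv[...,0]>20)&(hsv[...,0]<35)&(hsv[...,1]>150)&(hsv[...,2]>100)
    k,l,s,ce=cv2.connectedComponentsWithStats(m.astype(np.uint8))
    for i in range(1,k):
        if s[i,4]>15:
            w=W[l==i]; print("yellow",ce[i].round(),s[i,4],np.nanmedian(w,0).round(4),np.nanmax(w[:,2]).round(4))
    # table level
    print("table",np.nanmedian(W[200:260,440:500] if 0 else W[100:120,250:300] if n=="top" else W[250:260,250:280],(0,1)))
E
```

```text
top chute [ 0.562 -0.157  0.082]
top hop [0.515 0.132 0.087]
yellow [302. 171.] 89 [ 0.5652 -0.1627  0.0839] 0.0903
yellow [461. 245.] 75 [ 0.3422 -0.6333  0.0836] 0.0893
yellow [359. 297.] 83 [ 0.1933 -0.326   0.0843] 0.0906
table [ 7.72611057e-01 -7.99994986e-02  4.21993594e-04]
side chute [ 0.565 -0.175  0.054]
side hop [0.501 0.065 0.09 ]
yellow [313. 228.] 108 [ 0.5645 -0.1753  0.0797] 0.0897
yellow [179. 286.] 17 [ 0.1823 -0.3425  0.0742] 0.2592
yellow [266. 375.] 339 [ 0.3429 -0.6435  0.0798] 0.0885
table [ 0.42300011 -0.17270012  0.00213706]
```

Run:
```python
from h import *
p=pickle.load(open("top0.pkl","rb")); W=cloud(p); q=pickle.load(open("side0.pkl","rb")); V=cloud(q)
np.set_printoptions(linewidth=250)
print("top z mm chute cols 266..326"); print((W[155:190,266:328:2,2]*1000).round().astype(int))
print("hopper"); print((W[160:220:2,170:236:2,2]*1000).round().astype(int))
```

```text
top z mm chute cols 266..326
[[ 2  1 -4 ...  2 -1 -6]
 [ 4  0 -1 ...  0 -3 -2]
 [-1 -2 -1 ... -4  6  0]
 ...
 [-2  1  0 ...  0 -1  3]
 [ 1  0 -2 ... -4 -3 -2]
 [-1 -1  0 ...  0  3  2]]
hopper
[[                   1                   -2                   -3                    2                   -1                    1                   -1                   -4                    1                    4                    0
                    -5                    1                    1                   -5                    1                    1                    3                    3                   -3                    5                   -6
                     0                   -2                    8                   -1                   -2                    1                    1                   -1                    0                    0                    4]
 [                   3                   -3                    1                    7                    0                    4                    1                    4                    7                  
[... 19513 characters left out ...]
     4                    0                    2                    3                    3                    8
                     3                   -1                    1                    2                   -2                    0                   -1                    1                   -1                    4                   -4
                     2                    5                    2                   -3                    0                    2                    7                    5                   -1                    7                   -2]]<stdin>:4: RuntimeWarning: invalid value encountered in cast
<stdin>:5: RuntimeWarning: invalid value encountered in cast
```

View pics/topcrop.png

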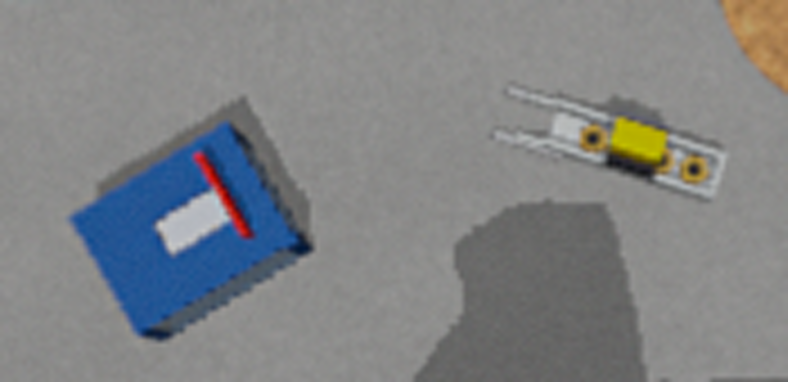

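View pics/sidecrop.png

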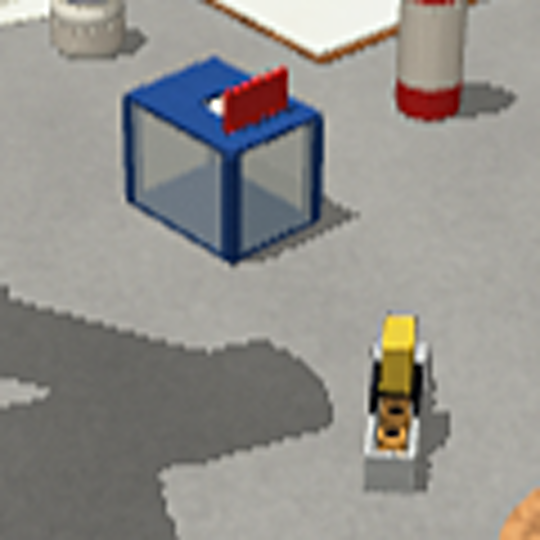

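```bash
cat >> h.py <<'E'
def proj(p,X):
    T=np.linalg.inv(p["world_from_camera"]); 
    K=np.array([[p["fx"],0,p["cx"]],[0,p["fy"],p["cy"]],[0,0,1.]])
    uv,_=cv2.projectPoints(np.asarray(X,float).reshape(-1,1,3),cv2.Rodrigues(T[:3,:3])[0],T[:3,3],K,np.array(p["distortion"]))
    return uv.reshape(-1,2)
def place(pose,L):
    x,y,a=pose; L=np.asarray(L,float); c,s=np.cos(a),np.sin(a)
    return np.stack([x+c*L[:,0]-s*L[:,1],y+s*L[:,0]+c*L[:,1],L[:,2]],-1)
def drawmodel(p,segs,name,box,f,col=(0,255,0)):
    a,b,c,d=box
    im=cv2.resize(p["pixels"][b:d,a:c],None,fx=f,fy=f,interpolation=cv2.INTER_CUBIC)
    for pose,L in segs:
        for s,e in L:
            uv=(proj(p,place(pose,[s,e]))-[a,b]+.5)*f-.5
            cv2.line(im,*[tuple(int(round(v*16)) for v in q) for q in uv],col,1,cv2.LINE_AA,4)
    cv2.imwrite(name,im)
def box(x0,x1,y0,y1,z0,z1):
    import itertools
    v=[(x,y,z) for x in(x0,x1) for y in(y0,y1) for z in(z0,z1)]
    return [(a,b) for a,b in itertools.combinations(v,2) if sum(i!=j for i,j in zip(a,b))==1]
CH=box(-.060,.061,-.016,.016,0,.03)+box(-.018,.018,-.01,.01,.048,.084)+[((.061,s*.016,.004),(.099,s*.016,.004)) for s in(-1,1)]
HO=box(-.05,.07,-.045,.045,0,.095)+box(-.025,.02,-.012,.012,.095,.095)
E
cat > fit0.py <<'E'
from h import *
from scipy.optimize import least_squares
t=pickle.load(open("top0.pkl","rb")); s=pickle.load(open("side0.pkl","rb"))
U=lambda q:(np.array(q,float)+.5)/4.5-.5+[160,140]
Us=lambda q:(np.array(q,float)+.5)/4.5-.5+[225,150]
chL=[(-.06,-.016,.03),(-.06,.016,.03),(.099,.016,.004),(.099,-.016,.004),(.018,-.010,.084),(.018,.010,.084),(-.018,-.010,.084)]
chU=U([(727,152),(713,199),(494,134),(507,88),(617,116),(612,144),(667,131)])
hoL=[(-.05,-.045,.095),(-.05,.045,.095),(.07,-.045,.095),(.07,.045,.095)]
hoU=U([(235,122),(312,243),(70,216),(143,335)])
for nm,L,Uv,x0 in(("ch",chL,chU,(.565,-.163,1.4)),("ho",hoL,hoU,(.515,.13,2.1))):
    r=least_squares(lambda q:(proj(t,place(q,L))-Uv).ravel(),x0,x_scale=(.01,.01,.1))
    print(nm,r.x.round(4),np.degrees(r.x[2]).round(1)); print(r.fun.reshape(-1,2).round(1).tolist()); pickle.dump(r.x,open(nm+".pkl","wb"))
c=pickle.load(open("ch.pkl","rb"));h=pickle.load(open("ho.pkl","rb"))
drawmodel(t,[(c,CH),(h,HO)],"pics/topfit.png",(160,140,335,225),4.5)
drawmodel(s,[(c,CH),(h,HO)],"pics/sidefit.png",(225,150,345,270),4.5)
E
python3 fit0.py
```

```text
ch [ 0.5671 -0.162   1.2559] 72.0
[[0.2, 0.2], [0.2, -0.3], [-0.4, -0.3], [-0.2, 0.2], [0.2, -0.1], [-0.7, 0.1], [0.7, 0.2]]
ho [0.5145 0.1227 2.0899] 119.7
[[0.0, 0.2], [-1.9, -0.2], [1.5, 0.0], [0.3, 0.0]]
```

View pics/topfit.png

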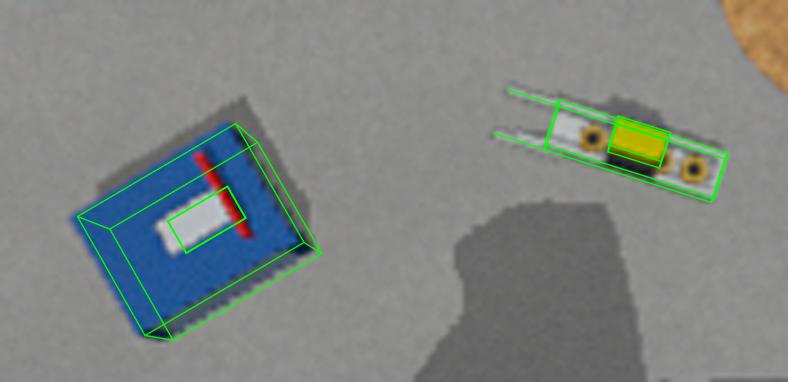

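View pics/sidefit.png

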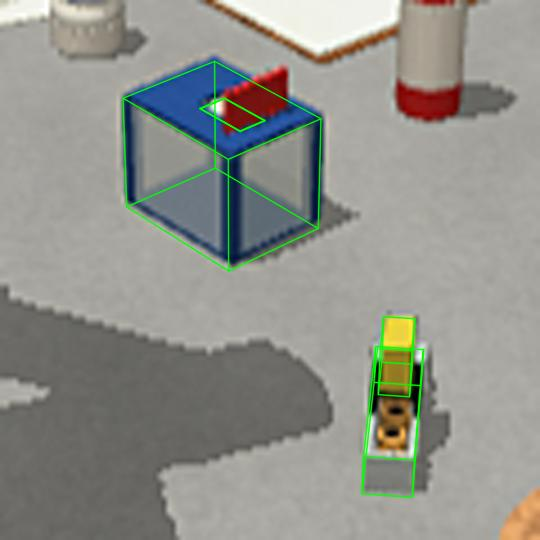

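```bash
sed -i 's/(312,243),(70,216),(143,335)/(303,240),(69,216),(140,333)/' fit0.py
cat >> fit0.py <<'E'
sL=[(.07,.045,.095),(.07,-.045,.095),(-.05,-.045,.095),(-.05,.045,.095),(.07,.045,0),(-.05,.045,0),(-.05,-.045,0)]
sU=Us([(124,97),(214,58),(322,113),(233,153),(128,202),(232,264),(318,222)])
r=least_squares(lambda q:(proj(s,place(q,sL))-sU).ravel(),h,x_scale=(.01,.01,.1))
print("side only",r.x.round(4),r.fun.reshape(-1,2).round(1).tolist())
r=least_squares(lambda q:np.r_[(proj(t,place(q,hoL))-hoU).ravel(),(proj(s,place(q,sL))-sU).ravel()],h,x_scale=(.01,.01,.1))
print("both",r.x.round(4),r.fun.reshape(-1,2).round(1).tolist()); h=r.x; pickle.dump(h,open("ho.pkl","wb"))
drawmodel(t,[(h,HO)],"pics/topfit2.png",(160,140,335,225),4.5)
# paddle from depth: top-cam points z 0.118-0.14 near hopper
for n,p in(("top",t),("side",s)):
    W=cloud(p); c_,s_=np.cos(h[2]),np.sin(h[2]); d=W-[h[0],h[1],0]
    hx=c_*d[...,0]+s_*d[...,1]; hy=-s_*d[...,0]+c_*d[...,1]
    m=(abs(hx)<.06)&(abs(hy)<.045)&(W[...,2]>.104)
    print(n,m.sum(),"paddle hx",np.percentile(hx[m],[5,25,50,75,95]).round(4),"hy",np.percentile(hy[m],[5,50,95]).round(4))
    im=p["pixels"].astype(int); red=(im[...,2]>120)&(im[...,1]<60)&m
    print(red.sum(),np.percentile(hx[red],[5,25,50,75,95]).round(4),np.percentile(W[...,2][red],[5,50,95]).round(3))
    m=(W[...,2]>.085)&(abs(hx)<.1)&(abs(hy)<.1)&(W[...,2]<.105)
    print("deck extents",np.nanpercentile(hx[m],[1,99]).round(4),np.nanpercentile(hy[m],[1,99]).round(4))
E
python3 fit0.py
```

```text
ch [ 0.5671 -0.162   1.2559] 72.0
[[0.2, 0.2], [0.2, -0.3], [-0.4, -0.3], [-0.2, 0.2], [0.2, -0.1], [-0.7, 0.1], [0.7, 0.2]]
ho [0.5154 0.1248 2.0866] 119.6
[[-0.6, 0.0], [-0.6, 0.2], [1.0, -0.4], [0.2, 0.1]]
side only [0.5173 0.1292 2.115 ] [[-0.0, -0.5], [-0.2, -0.3], [0.0, -0.1], [-0.2, 0.2], [-0.1, 0.3], [0.1, 0.3], [0.3, -0.0]]
both [0.5163 0.1259 2.0995] [[-1.3, -0.4], [-0.9, -0.4], [0.7, -0.3], [0.1, -0.0], [-0.0, -0.2], [0.1, 0.2], [-0.0, 0.6], [-0.6, 0.7], [-0.1, 0.6], [-0.3, 0.9], [0.2, 0.7]]
top 57 paddle hx [-0.0269 -0.0266 -0.0251 -0.0234 -0.0218] hy [-0.0274 -0.0004  0.028 ]
32 [-0.0266 -0.0259 -0.0247 -0.0235 -0.0222] [0.125 0.13  0.134]
deck extents [-0.0474  0.0725] [-0.0458  0.0445]
side 116 paddle hx [-0.0309 -0.0285 -0.0264 -0.0247 -0.0223] hy [-0.0273 -0.0017  0.0269]
31 [-0.0308 -0.0296 -0.0284 -0.0254 -0.0221] [0.105 0.127 0.133]
deck extents [-0.0511  0.0726] [-0.0445  0.0468]
```

View pics/topfit2.png

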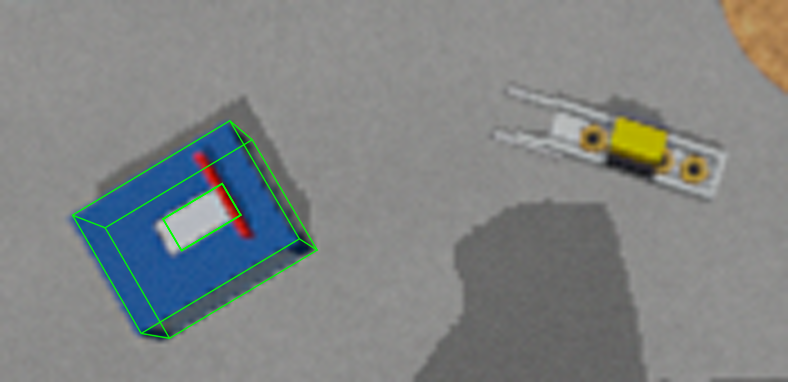

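```bash
cat > f2.py <<'E'
from h import *
h=pickle.load(open("ho.pkl","rb"))
for n in("top","side"):
    t=pickle.load(open(n+"0.pkl","rb")); W=cloud(t); im=t["pixels"].astype(int)
    b,g,r=im[...,0],im[...,1],im[...,2]
    d=np.hypot(W[...,0]-h[0],W[...,1]-h[1])
    m=(d<.1)&(W[...,2]>.085)&(W[...,2]<.14)
    K=np.array([[t["fx"],0,t["cx"]],[0,t["fy"],t["cy"]],[0,0,1.]])
    m=cv2.morphologyEx(m.astype(np.uint8),cv2.MORPH_CLOSE,np.ones((3,3)))
    # supersampled contour: remove paddle on the hull by plane test
    v,u=np.nonzero(m); 
    nn=cv2.undistortPoints(np.stack([u,v],-1).reshape(-1,1,2).astype(float),K,np.array(t["distortion"])).reshape(-1,2)
    T=t["world_from_camera"]; ray=np.c_[nn,np.ones(len(nn))]@T[:3,:3].T
    k=(.095-T[2,3])/ray[:,2]; P=T[:3,3]+ray*k[:,None]
    (cx,cy),(w,hh),a=cv2.minAreaRect((P[:,:2]*1000).astype(np.float32)); print(n,m.sum(),cx,cy,w,hh,a)
    c,s=np.cos(h[2]),np.sin(h[2])
    print("area-based mean",P.mean(0), "-> origin", P.mean(0)[:2]-.010*np.array([c,s]))
    mm=P[:,:2]-P[:,:2].mean(0); wv,vv=np.linalg.eigh(mm.T@mm); print("yaw pca",np.degrees(np.arctan2(vv[1,1],vv[0,1])), np.sqrt(wv/len(P)*12))
    # white slot / red paddle
    for nm,mk,z in(("white",(b>150)&(g>150)&(r>150)&(d<.06),.090),("red",(r>120)&(g<70)&(b<70)&(d<.08),.129)):
        v,u=np.nonzero(mk)
        nn=cv2.undistortPoints(np.stack([u,v],-1).reshape(-1,1,2).astype(float),K,np.array(t["distortion"])).reshape(-1,2)
        ray=np.c_[nn,np.ones(len(nn))]@T[:3,:3].T; Q=T[:3,3]+ray*((z-T[2,3])/ray[:,2])[:,None]
        (cx,cy),(w,hh),a=cv2.minAreaRect((Q[:,:2]*1000).astype(np.float32)); print(" ",nm,mk.sum(),Q.mean(0).round(4),w,hh,a)
        dd=Q[:,:2]-h[:2]; print("   hx",(dd@[c,s]).min().round(4),(dd@[c,s]).max().round(4),"hy",(dd@[-s,c]).min().round(4),(dd@[-s,c]).max().round(4))
E
python3 f2.py
```

```text
top 1303 510.326171875 136.7327880859375 92.93742370605469 123.27544403076172 30.364341735839844
area-based mean [0.51032524 0.13702523 0.095     ] -> origin [0.51536939 0.12839062]
yaw pca 119.5110130049317 [0.0928473  0.12220875]
  white 108 [0.5154 0.1308 0.09  ] 21.3863582611084 42.855682373046875 30.327922821044922
   hx -0.0168 0.0261 hy -0.0125 0.0089
  red 29 [0.5275 0.1038 0.129 ] 56.82962417602539 3.9096693992614746 30.13911247253418
   hx -0.0268 -0.0228 hy -0.0262 0.0306
side 648 520.83056640625 136.51092529296875 129.7791748046875 138.99462890625 30.823261260986328
area-based mean [0.51202737 0.13054485 0.095     ] -> origin [0.51707151 0.12191023]
yaw pca 110.7070352906604 [0.1094608  0.13445891]
  white 37 [ 0.4578 -0.0067  0.09  ] 223.35545349121094 43.051692962646484 79.05567932128906
   hx -0.1432 0.027 hy -0.0086 0.1488
  red 45 [0.5243 0.0818 0.129 ] 87.61432647705078 41.948020935058594 77.57518005371094
   hx -0.0656 -0.0231 hy -0.03 0.0594
```

```bash
cat > k.py <<'E'
from h import *
from cell import observe
from scipy.spatial.transform import Rotation as Ro
HX,HY,HA=.516,.1285,2.0995
def st():
    o=observe(); R=Ro.from_euler("xyz",o["tool_rot"]).as_matrix(); return o,R
def delta(target):  # world target -> tool mm
    o,R=st(); return (R.T@(np.array(target)-o["tool_pos"])*1000).round(1)
def yerr(head): # spin about tool x needed so that tool y is parallel to chute y (heading+90), both options
    o,R=st(); x=R[:,0]; y=R[:,1]; res=[]
    for k in (90,-90):
        t=np.array([np.cos(head+np.radians(k)),np.sin(head+np.radians(k)),0])
        res.append(round(float(np.arctan2(np.cross(y,t)@x,y@t)),3))
    return res
def hop(p): d=np.array(p)[:2]-[HX,HY]; c,s=np.cos(HA),np.sin(HA); return np.array([d@[c,s],d@[-s,c]])*1000
def show():
    o,R=st(); c,s=np.cos(HA),np.sin(HA); f=o["contact_force"]
    print("t",round(o["time"],2),"tcp",(o["tool_pos"]*1000).round(1),"hop",hop(o["tool_pos"]).round(1),"open",round(o["opening"]*1000,1),"q",o["qpos"].round(2))
    print("F world",f.round(1),"F hop",(np.array([f[:2]@[c,s],f[:2]@[-s,c],f[2]])).round(2),"M",o["torque"].round(2))
    print("R",R.round(3).tolist())
E
python3 - <<'E'
from k import *
show(); print(yerr(1.2559)); print(delta([.567,-.162,.2]))
E
```

```text
t 1.1 tcp [ 188.8 -489.9  226.8] hop [-368.9  594.5] open 91.7 q [-1.35  0.34  1.52  0.    1.28 -0.15]
F world [0.1 1.1 0.2] F hop [ 0.94 -0.65  0.18] M [-0.02  0.04 -0.04]
R [[0.0, 0.36, -0.933], [-0.0, -0.933, -0.36], [-1.0, 0.0, 0.0]]
[2.254, -0.888]
[  26.7 -170.  -470.8]
```

Request:
send_rows(motion=[{"hand": 1, "slide": [0, -15, -43], "spin": 0}, {"hand": 1, "slide": [0, -15, -43], "spin": 0}, {"hand": 1, "slide": [0, -15, -43], "spin": 0}, {"hand": 1, "slide": [0, -15, -43], "spin": 0}, {"hand": 1, "slide": [0, -15, -43], "spin": 0}, {"hand": 1, "slide": [0, -15, -43], "spin": 0}, {"hand": 1, "slide": [0, -15, -43], "spin": 0}, {"hand": 1, "slide": [0, -15, -43], "spin": 0}])

```text
time: 1.9
tool_pos: [0.4732, -0.2516, 0.2265]
tool_rot: [1.401, 1.567, -1.385]
contact_force: [0.0, -0.8, -0.3]
opening: 0.092
```

Request:
send_rows(motion=[{"hand": 1, "slide": [0, 0, 0], "spin": -0.148}, {"hand": 1, "slide": [0, 0, 0], "spin": -0.148}, {"hand": 1, "slide": [0, 0, 0], "spin": -0.148}, {"hand": 1, "slide": [0, 0, 0], "spin": -0.148}, {"hand": 1, "slide": [0, 0, 0], "spin": -0.148}, {"hand": 1, "slide": [0, 0, 0], "spin": -0.148}])

```text
time: 2.5
tool_pos: [0.4787, -0.2449, 0.226]
tool_rot: [0.989, 1.568, -0.893]
contact_force: [0.4, 0.2, -0.0]
opening: 0.0922
```

Run:
```python
from k import *
show(); print(yerr(1.2559)); print(delta([.567,-.162,.13]))
```

```text
t 2.5 tcp [ 478.7 -244.9  226. ] hop [-303.6  220.6] open 92.2 q [-0.61  0.36  1.49 -0.    1.28 -0.3 ]
F world [ 0.4  0.2 -0. ] F hop [-0.   -0.44 -0.04] M [-0.03 -0.05  0.02]
R [[0.002, 0.952, -0.306], [-0.002, -0.306, -0.952], [-1.0, 0.003, 0.002]]
[-3.137, 0.004]
[  96.    58.5 -106.1]
```

Request:
send_rows(motion=[{"hand": 1, "slide": [5, 15, -27], "spin": 0}, {"hand": 1, "slide": [20, 15, -27], "spin": 0}, {"hand": 1, "slide": [25, 15, -27], "spin": 0}, {"hand": 1, "slide": [20, 12, -22], "spin": 0}, {"hand": 1, "slide": [15, 0, 0], "spin": 0}, {"hand": 0.2, "slide": [0, 0, 0], "spin": 0}])

```text
time: 3.1
tool_pos: [0.5683, -0.1623, 0.1389]
tool_rot: [1.079, 1.564, -0.798]
contact_force: [-0.3, -0.2, 0.0]
opening: 0.0873
```

Run:
```python
from k import *
show(); print(yerr(1.2559)); print(delta([.567,-.162,.057]))
from cell import vision
for n,b in (("top",(230,120,340,205)),("side",(250,160,390,270))):
    p=vision.read_camera(n); a=b
    drawmodel(p,[((.567,-.162,1.2559),CH)],f"pics/{n}_g.png",a,5)
```

```text
t 3.1 tcp [ 568.3 -162.3  138.9] hop [-277.5  101.5] open 87.3 q [-0.41  0.54  1.47 -0.    1.13 -0.1 ]
F world [-0.3 -0.2  0. ] F hop [-0.04  0.39  0.03] M [ 0.   -0.1  -0.06]
R [[0.005, 0.953, -0.302], [-0.005, -0.302, -0.953], [-1.0, 0.006, 0.003]]
[-3.133, 0.008]
[81.9 -1.8 -0.2]
```

View pics/side_g.png

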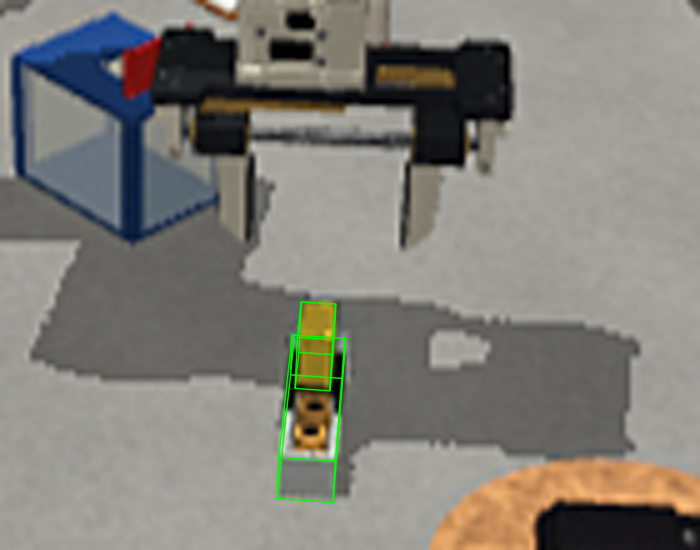

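Request:
send_rows(motion=[{"hand": 0.0, "slide": [20, -1, 0], "spin": 0}, {"hand": 0.0, "slide": [25, 0, 0], "spin": 0}, {"hand": 0.0, "slide": [20, 0, 0], "spin": 0}, {"hand": 0.0, "slide": [12, 0, 0], "spin": 0}, {"hand": 0.0, "slide": [3, 0, 0], "spin": 0}, {"hand": 0.0, "slide": [0, 0, 0], "spin": 0}])

```text
time: 3.8
tool_pos: [0.5727, -0.1689, 0.0679]
tool_rot: [1.362, 1.545, -0.521]
contact_force: [-0.6, 0.8, 0.1]
opening: 0.0461
```

Run:
```python
from k import *
show(); print(yerr(1.2559)); print(delta([.567,-.162,.057]))
```

```text
t 3.8 tcp [ 572.7 -168.9   67.9] hop [-285.4  101. ] open 46.1 q [-0.41  0.62  1.54 -0.    0.96 -0.1 ]
F world [-0.6  0.8  0.1] F hop [1.   0.11 0.12] M [-0.03 -0.05  0.  ]
R [[0.023, 0.951, -0.307], [-0.013, -0.307, -0.952], [-1.0, 0.025, 0.005]]
[-3.139, 0.003]
[10.7 -7.8 -4.8]
```

Request:
send_rows(motion=[{"hand": 0.0, "slide": [0, -5, -3], "spin": 0}, {"hand": 0.0, "slide": [4, -2, -2], "spin": 0}, {"hand": 0.0, "slide": [4, 0, 0], "spin": 0}, {"hand": 0.0, "slide": [2, 0, 0], "spin": 0}, {"hand": 0.0, "slide": [0, 0, 0], "spin": 0}])

```text
time: 4.3
tool_pos: [0.569, -0.1622, 0.0604]
tool_rot: [1.384, 1.539, -0.499]
contact_force: [1.0, -0.3, -0.5]
opening: 0.0461
```

Run:
```python
from k import *
show(); print(yerr(1.2559)); print(delta([.567,-.162,.057]))
```

```text
t 4.3 tcp [ 569.  -162.2   60.4] hop [-277.7  100.8] open 46.1 q [-0.41  0.62  1.57 -0.    0.92 -0.09]
F world [ 1.  -0.3 -0.5] F hop [-0.75 -0.69 -0.49] M [ 0.01 -0.06  0.  ]
R [[0.028, 0.951, -0.307], [-0.015, -0.307, -0.952], [-0.999, 0.031, 0.006]]
[-3.139, 0.003]
[ 3.4 -2.1  0.4]
```

Request:
send_rows(motion=[{"hand": 0.0, "slide": [-25, -2, 0], "spin": 0}, {"hand": 0.0, "slide": [-25, 0, 0], "spin": 0}, {"hand": 0.0, "slide": [-25, 0, 0], "spin": 0}, {"hand": 0.0, "slide": [-10, 0, 0], "spin": 0}, {"hand": 0.0, "slide": [0, 0, 0], "spin": 0}])

```text
time: 4.8
tool_pos: [0.5642, -0.16, 0.1468]
tool_rot: [1.372, 1.542, -0.51]
contact_force: [0.6, -0.7, -1.2]
opening: 0.0458
```

Run:
```python
from k import *
show(); print(yerr(1.2559)); print(delta([.567,-.162,.057]))
```

```text
t 4.8 tcp [ 564.2 -160.   146.8] hop [-273.5  103.9] open 45.8 q [-0.41  0.51  1.49 -0.    1.11 -0.09]
F world [ 0.6 -0.7 -1.2] F hop [-0.92 -0.15 -1.23] M [-0.   -0.11  0.01]
R [[0.025, 0.951, -0.307], [-0.014, -0.307, -0.952], [-1.0, 0.028, 0.006]]
[-3.139, 0.003]
[89.9  0.7  0.5]
```

Request:
send_rows(motion=[{"hand": 0.0, "slide": [6, 0, 0], "spin": 0}, {"hand": 0.0, "slide": [12, 0, 0], "spin": 0}, {"hand": 0.0, "slide": [16, 0, 0], "spin": 0}, {"hand": 0.0, "slide": [16, 0, 0], "spin": 0}, {"hand": 0.0, "slide": [14, 0, 0], "spin": 0}, {"hand": 0.0, "slide": [12, 0, 0], "spin": 0}, {"hand": 0.0, "slide": [8, 0, 0], "spin": 0}, {"hand": 0.0, "slide": [5, 0, 0], "spin": 0}])

```text
time: 5.6
tool_pos: [0.561, -0.1592, 0.0413]
tool_rot: [1.249, 1.557, -0.634]
contact_force: [-0.5, -0.6, 0.9]
opening: 0.0459
```

Run:
```python
from k import *
show(); print(yerr(1.2559)); print(delta([.567,-.162,.057]))
```

```text
t 5.6 tcp [ 561.  -159.2   41.3] hop [-271.1  106.2] open 45.9 q [-0.41  0.64  1.59 -0.    0.9  -0.09]
F world [-0.5 -0.6  0.9] F hop [-0.29  0.71  0.88] M [-0.03 -0.03  0.02]
R [[0.011, 0.952, -0.307], [-0.008, -0.307, -0.952], [-1.0, 0.013, 0.004]]
[-3.139, 0.003]
[-15.6   6.8   0.9]
```

Request:
send_rows(motion=[{"hand": 0.0, "slide": [-6, 3, 0], "spin": 0}, {"hand": 0.0, "slide": [-5, 2, 0], "spin": 0}, {"hand": 0.0, "slide": [-3, 2, 0], "spin": 0}, {"hand": 0.0, "slide": [0, 0, 0], "spin": 0}])

```text
time: 6.0
tool_pos: [0.5688, -0.1617, 0.0571]
tool_rot: [1.274, 1.556, -0.609]
contact_force: [-0.1, 0.7, 0.5]
opening: 0.0459
```

Run:
```python
from k import *
show(); print(yerr(1.2559)); print(delta([.567,-.162,.057]))
```

```text
t 6.0 tcp [ 568.8 -161.7   57.1] hop [-277.2  100.8] open 45.9 q [-0.4   0.63  1.55 -0.    0.94 -0.09]
F world [-0.1  0.7  0.5] F hop [ 0.68 -0.3   0.48] M [-0.02 -0.09  0.03]
R [[0.012, 0.952, -0.307], [-0.009, -0.307, -0.952], [-1.0, 0.014, 0.004]]
[-3.139, 0.003]
[ 0.1 -1.6  0.9]
```

Good. Close gently, then firm.

Request:
send_rows(motion=[{"hand": -0.4, "slide": [0, -1, 0], "spin": 0}, {"hand": -0.6, "slide": [0, 0, 0], "spin": 0}, {"hand": -1, "slide": [0, 0, 0], "spin": 0}, {"hand": -1, "slide": [0, 0, 0], "spin": 0}, {"hand": -1, "slide": [0, 0, 0], "spin": 0}], grip_force=10)

```text
time: 6.5
tool_pos: [0.5681, -0.1614, 0.0585]
tool_rot: [1.298, 1.554, -0.585]
contact_force: [0.2, -0.2, 0.6]
opening: 0.02
```

Request:
send_rows(motion=[{"hand": -1, "slide": [0, 0, 0], "spin": 0}, {"hand": -1, "slide": [0, 0, 0], "spin": 0}, {"hand": -1, "slide": [0, 0, 0], "spin": 0}], grip_force=45)

```text
time: 6.8
tool_pos: [0.568, -0.1614, 0.0585]
tool_rot: [1.299, 1.554, -0.584]
contact_force: [0.6, -0.2, 0.0]
opening: 0.0198
```

Run:
```python
from k import *
show(); print(yerr(1.2559)); print(yerr(HA))
```

```text
t 6.8 tcp [ 568.  -161.4   58.5] hop [-276.5  101.3] open 19.8 q [-0.4   0.63  1.56 -0.    0.94 -0.09]
F world [ 0.6 -0.2  0. ] F hop [-0.45 -0.4   0.04] M [-0.02 -0.03 -0.04]
R [[0.014, 0.951, -0.307], [-0.009, -0.307, -0.952], [-1.0, 0.016, 0.004]]
[-3.139, 0.002]
[2.3, -0.841]
```

Request:
send_rows(motion=[{"hand": -1, "slide": [-4, 0, 0], "spin": 0}, {"hand": -1, "slide": [-8, 0, 0], "spin": 0}, {"hand": -1, "slide": [-10, 0, 0], "spin": 0}, {"hand": -1, "slide": [-10, 0, 0], "spin": 0}, {"hand": -1, "slide": [-10, 0, 0], "spin": 0}, {"hand": -1, "slide": [-10, 0, 0], "spin": 0}, {"hand": -1, "slide": [-10, 0, 0], "spin": 0}, {"hand": -1, "slide": [-10, 0, 0], "spin": 0}])

```text
time: 7.6
tool_pos: [0.5655, -0.1601, 0.1344]
tool_rot: [1.224, 1.559, -0.659]
contact_force: [0.0, 0.0, -2.7]
opening: 0.0195
```

Request:
send_rows(motion=[{"hand": -1, "slide": [-10, 0, 0], "spin": 0}, {"hand": -1, "slide": [-10, 0, 0], "spin": 0}, {"hand": -1, "slide": [-7, 0, 0], "spin": 0}, {"hand": -1, "slide": [-4, 0, 0], "spin": 0}, {"hand": -1, "slide": [0, 0, 0], "spin": 0}])

```text
time: 8.1
tool_pos: [0.5658, -0.1601, 0.1704]
tool_rot: [1.28, 1.555, -0.603]
contact_force: [0.1, 0.6, -3.5]
opening: 0.0201
```

Run:
```python
from k import *
show(); print(yerr(1.2559)); print(yerr(HA))
from cell import vision
p=vision.read_camera("side"); 
cv2.imwrite("pics/side_l.png",cv2.resize(p["pixels"][130:280,220:400],None,fx=4,fy=4,interpolation=cv2.INTER_CUBIC))
```

```text
t 8.1 tcp [ 565.8 -160.1  170.4] hop [-274.3  102.5] open 20.1 q [-0.4   0.5   1.44 -0.    1.19 -0.09]
F world [ 0.1  0.6 -3.5] F hop [ 0.5  -0.41 -3.45] M [ 0.   -0.04  0.01]
R [[0.013, 0.952, -0.307], [-0.009, -0.307, -0.952], [-1.0, 0.015, 0.004]]
[-3.139, 0.003]
[2.301, -0.841]
```

View pics/side_l.png

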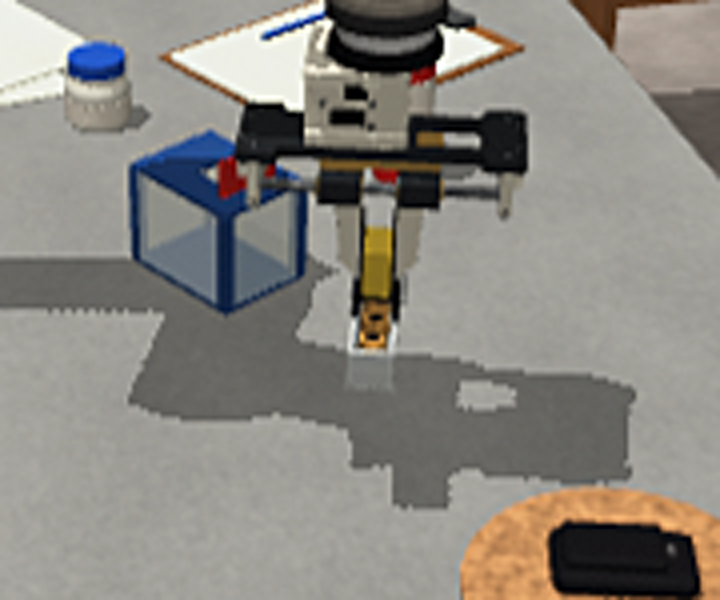

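Request:
send_rows(motion=[{"hand": -1, "slide": [0, 0, 0], "spin": -0.03}, {"hand": -1, "slide": [0, 0, 0], "spin": -0.07}, {"hand": -1, "slide": [0, 0, 0], "spin": -0.1}, {"hand": -1, "slide": [0, 0, 0], "spin": -0.1}, {"hand": -1, "slide": [0, 0, 0], "spin": -0.1}, {"hand": -1, "slide": [0, 0, 0], "spin": -0.1}, {"hand": -1, "slide": [0, 0, 0], "spin": -0.1}, {"hand": -1, "slide": [0, 0, 0], "spin": -0.1}])

```text
time: 8.95
tool_pos: [0.5634, -0.1591, 0.1648]
tool_rot: [0.166, 1.565, -0.98]
contact_force: [0.1, 0.2, -3.4]
opening: 0.02
```

Request:
send_rows(motion=[{"hand": -1, "slide": [0, 0, 0], "spin": -0.07}, {"hand": -1, "slide": [0, 0, 0], "spin": -0.03}, {"hand": -1, "slide": [0, 0, 0], "spin": 0}])

```text
time: 9.25
tool_pos: [0.5625, -0.1588, 0.1627]
tool_rot: [-0.724, 1.568, -1.759]
contact_force: [-0.3, 0.4, -3.2]
opening: 0.02
```

```bash
cat >> k.py <<'E'
def hw(x,y,z): c,s=np.cos(HA),np.sin(HA); return [HX+(c*x-s*y)/1000,HY+(s*x+c*y)/1000,z/1000]
E
python3 - <<'E'
from k import *
show(); print(yerr(HA), delta(hw(-160,0,170)))
E
```

```text
t 9.25 tcp [ 562.5 -158.8  162.7] hop [-271.5  104.8] open 20.0 q [-0.4   0.5   1.45 -0.    1.19 -0.94]
F world [-0.3  0.4 -3.2] F hop [ 0.52 -0.   -3.2 ] M [ 0.02 -0.11 -0.02]
R [[-0.001, 0.86, 0.511], [-0.003, 0.511, -0.86], [-1.0, -0.002, 0.002]]
[-3.134, 0.008] [  -7.8  105.6 -110.7]
```

Request:
send_rows(motion=[{"hand": -1, "slide": [-1, 4, -4], "spin": 0}, {"hand": -1, "slide": [-1, 8, -8], "spin": 0}, {"hand": -1, "slide": [-1, 12, -12], "spin": 0}, {"hand": -1, "slide": [-1, 13, -13], "spin": 0}, {"hand": -1, "slide": [-1, 13, -13], "spin": 0}, {"hand": -1, "slide": [-1, 13, -13], "spin": 0}, {"hand": -1, "slide": [-1, 13, -13], "spin": 0}, {"hand": -1, "slide": [-1, 10, -10], "spin": 0}])

```text
time: 10.05
tool_pos: [0.5936, -0.0324, 0.1698]
tool_rot: [-1.713, 1.568, -2.752]
contact_force: [0.2, 0.4, -3.4]
opening: 0.0192
```

Request:
send_rows(motion=[{"hand": -1, "slide": [-1, 6, -6], "spin": 0}, {"hand": -1, "slide": [0, 3, -3], "spin": 0}, {"hand": -1, "slide": [0, 0, 0], "spin": 0}])

```text
time: 10.35
tool_pos: [0.5973, -0.0165, 0.171]
tool_rot: [-1.747, 1.568, -2.782]
contact_force: [-0.5, -0.2, -3.7]
opening: 0.0195
```

Run:
```python
from k import *
show(); print(yerr(HA), delta(hw(-160,0,160)))
```

```text
t 10.35 tcp [597.3 -16.5 171. ] hop [-166.3    2.9] open 19.5 q [-0.16  0.52  1.4  -0.    1.23 -0.69]
F world [-0.5 -0.2 -3.7] F hop [ 0.07  0.52 -3.73] M [ 0.   -0.15 -0.03]
R [[-0.002, 0.86, 0.51], [-0.001, 0.51, -0.86], [-1.0, -0.002, -0.0]]
[-3.135, 0.007] [11.   3.  -6.2]
```

```bash
cat > ov.py <<'E'
from k import *
from cell import vision
import sys
def ov(tag,zoff=58.5,pitch=0,dx=0):
    o,R=st(); z=o["tool_pos"][2]-zoff/1000
    L=[((a[0],a[1],a[2]+z),(b[0],b[1],b[2]+z)) for a,b in CH]
    x,y=o["tool_pos"][:2]; yaw=np.arctan2(-R[1,2],-R[0,2])
    for n,b in (("top",(165,120,305,225)),("side",(230,120,370,225))):
        p=vision.read_camera(n); pickle.dump(p,open(f"{tag}_{n}.pkl","wb"))
        segs=[((HX,HY,HA),HO)]+([((x,y,yaw),L)] if pitch==0 else [])
        drawmodel(p,segs,f"pics/{n}_{tag}.png",b,5)
if __name__=="__main__": ov(sys.argv[1],pitch=int(sys.argv[2]))
E
python3 ov.py pre 0
```

```text
(no output)
```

View pics/top_pre.png

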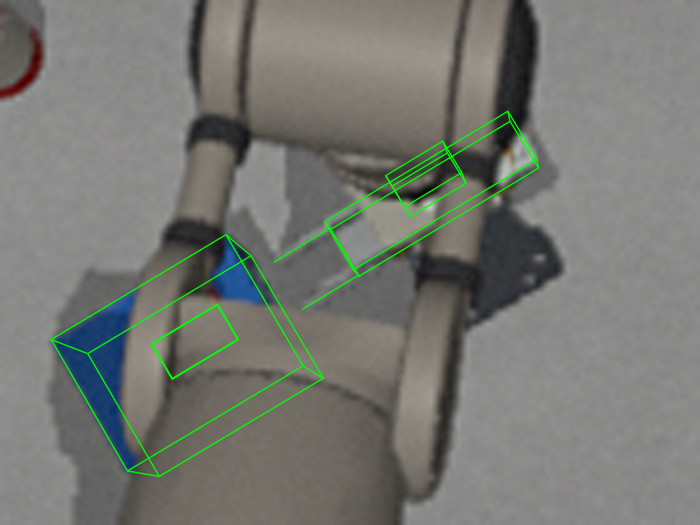

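View pics/side_pre.png

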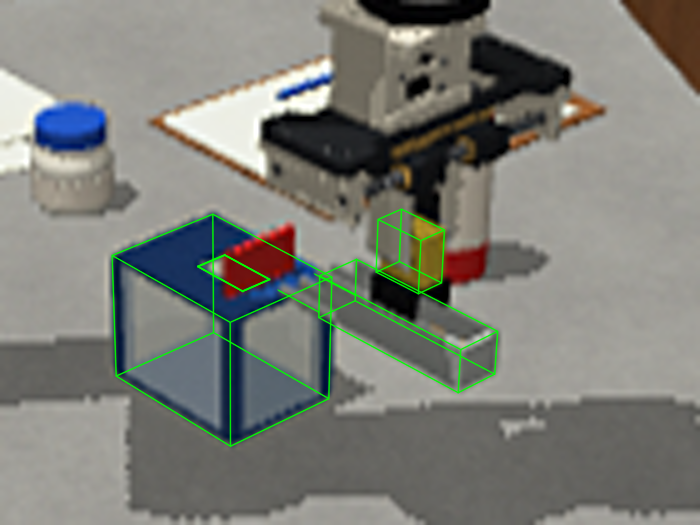

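Request:
send_rows(motion=[{"hand": -1, "slide": [3, 1, -2], "spin": 0}, {"hand": -1, "slide": [4, 2, -4], "spin": 0}, {"hand": -1, "slide": [4, 0, -5], "spin": 0}, {"hand": -1, "slide": [1, 0, -5], "spin": 0}, {"hand": -1, "slide": [0, 0, -5], "spin": 0}, {"hand": -1, "slide": [0, 0, -3], "spin": 0}])

```text
time: 11.05
tool_pos: [0.5861, 0.0042, 0.1572]
tool_rot: [-1.805, 1.567, -2.845]
contact_force: [0.2, -0.4, -3.5]
opening: 0.0196
```

Run:
```python
from k import *
show(); print(yerr(HA), delta(hw(-133,0,158)))
```

```text
t 11.05 tcp [586.1   4.2 157.2] hop [-142.7    2.2] open 19.6 q [-0.12  0.52  1.45 -0.    1.18 -0.65]
F world [ 0.2 -0.4 -3.5] F hop [-0.46  0.04 -3.52] M [ 0.   -0.17 -0.02]
R [[-0.004, 0.862, 0.506], [-0.001, 0.506, -0.862], [-1.0, -0.004, -0.001]]
[-3.14, 0.002] [-0.8  2.2 -9.7]
```

Feel forward in small steps.

Request:
send_rows(motion=[{"hand": -1, "slide": [-1, 1, -3], "spin": 0}, {"hand": -1, "slide": [0, 1, -3], "spin": 0}, {"hand": -1, "slide": [0, 0, -3], "spin": 0}, {"hand": -1, "slide": [-1, 0, -3], "spin": 0}])

```text
time: 11.45
tool_pos: [0.5815, 0.0168, 0.1598]
tool_rot: [-1.675, 1.568, -2.715]
contact_force: [-0.2, 0.1, -2.7]
opening: 0.0197
```

Request:
send_rows(motion=[{"hand": -1, "slide": [0, 0, -3], "spin": 0}, {"hand": -1, "slide": [-1, 0, -3], "spin": 0}])

```text
time: 11.65
tool_pos: [0.579, 0.0215, 0.1613]
tool_rot: [-0.82, 1.567, -1.859]
contact_force: [1.3, -3.4, -5.6]
opening: 0.0199
```

Request:
send_rows(motion=[{"hand": -1, "slide": [0, 0, -3], "spin": 0}, {"hand": -1, "slide": [-1, 0, -3], "spin": 0}])

```text
time: 11.85
tool_pos: [0.5763, 0.0261, 0.1625]
tool_rot: [-0.42, 1.566, -1.459]
contact_force: [1.5, -2.4, -4.8]
opening: 0.0199
```

Run:
```python
from k import *
show(); print(yerr(HA))
```

```text
t 11.85 tcp [576.3  26.1 162.5] hop [-118.8   -0.4] open 19.9 q [-0.08  0.49  1.47 -0.01  1.18 -0.61]
F world [ 1.5 -2.4 -4.8] F hop [-2.87 -0.09 -4.82] M [-0.76 -0.62  0.03]
R [[0.001, 0.862, 0.507], [-0.005, 0.507, -0.862], [-1.0, -0.002, 0.005]]
[-3.139, 0.003]
```

Request:
send_rows(motion=[{"hand": -1, "slide": [1, 0, -4], "spin": 0}, {"hand": -1, "slide": [1, 0, -4], "spin": 0}, {"hand": -1, "slide": [1, 0, -4], "spin": 0}, {"hand": -1, "slide": [0, 0, -4], "spin": 0}])

```text
time: 12.25
tool_pos: [0.5686, 0.0401, 0.1603]
tool_rot: [-0.003, 1.564, -1.043]
contact_force: [1.8, -3.4, -2.0]
opening: 0.0195
```

Run:
```python
from k import *
show(); print(yerr(HA))
```

```text
t 12.25 tcp [568.6  40.1 160.3] hop [-102.9   -0.8] open 19.5 q [-0.06  0.48  1.5  -0.01  1.16 -0.59]
F world [ 1.8 -3.4 -2. ] F hop [-3.81  0.17 -1.99] M [-0.8  -0.6   0.05]
R [[0.004, 0.862, 0.506], [-0.006, 0.506, -0.862], [-1.0, -0.0, 0.007]]
[-3.14, 0.002]
```

Request:
send_rows(motion=[{"hand": -1, "slide": [1, 0, -3], "spin": 0}, {"hand": -1, "slide": [0, 0, -3], "spin": 0}])

```text
time: 12.45
tool_pos: [0.5655, 0.0457, 0.1595]
tool_rot: [0.065, 1.563, -0.974]
contact_force: [2.2, -3.8, -3.1]
opening: 0.0196
```

```bash
python3 - <<'E'
from k import *
show()
E
python3 ov.py push 0
```

```text
t 12.45 tcp [565.5  45.7 159.5] hop [-96.4  -1. ] open 19.6 q [-0.05  0.48  1.51 -0.01  1.15 -0.58]
F world [ 2.2 -3.8 -3.1] F hop [-4.38 -0.02 -3.13] M [-0.82 -0.58 -0.  ]
R [[0.004, 0.862, 0.506], [-0.007, 0.506, -0.862], [-1.0, 0.001, 0.008]]
```

View pics/side_push.png

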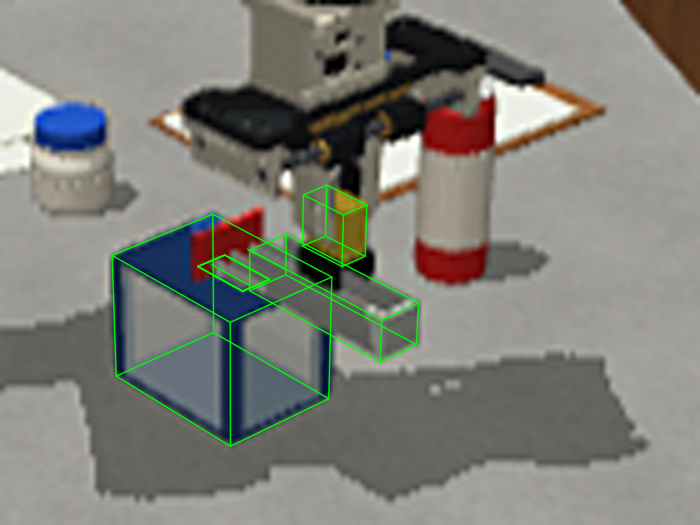

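Request:
send_rows(motion=[{"hand": -1, "slide": [0, 0, -2], "spin": 0}, {"hand": -1, "slide": [0, 0, -1], "spin": 0}])

```text
time: 12.75
tool_pos: [0.5639, 0.0484, 0.1594]
tool_rot: [0.037, 1.563, -1.002]
contact_force: [1.4, -3.7, -1.2]
opening: 0.02
```

Run:
```python
from k import *
show()
```

```text
t 12.75 tcp [563.9  48.4 159.4] hop [-93.3  -0.9] open 20.0 q [-0.05  0.47  1.51 -0.01  1.15 -0.57]
F world [ 1.4 -3.7 -1.2] F hop [-3.85  0.65 -1.18] M [-0.82 -0.54  0.08]
R [[0.004, 0.862, 0.507], [-0.007, 0.507, -0.862], [-1.0, 0.0, 0.008]]
```

Request:
send_rows(motion=[{"hand": -1, "slide": [0, 0, -2], "spin": 0}, {"hand": -1, "slide": [0, 0, -1], "spin": 0}])

```text
time: 12.95
tool_pos: [0.5625, 0.0509, 0.1594]
tool_rot: [0.055, 1.562, -0.985]
contact_force: [3.0, -5.8, -0.4]
opening: 0.0197
```

Run:
```python
from k import *
show()
```

```text
t 12.95 tcp [562.5  50.9 159.4] hop [-90.5  -1. ] open 19.7 q [-0.04  0.47  1.52 -0.01  1.15 -0.57]
F world [ 3.  -5.8 -0.4] F hop [-6.49  0.36 -0.44] M [-1.01 -0.67  0.05]
R [[0.005, 0.862, 0.506], [-0.007, 0.506, -0.862], [-1.0, 0.0, 0.008]]
```

Request:
send_rows(motion=[{"hand": -1, "slide": [0, 0, 0], "spin": 0}, {"hand": -1, "slide": [0, 0, 0], "spin": 0}], grip_force=20)

```text
time: 13.15
tool_pos: [0.5623, 0.051, 0.1593]
tool_rot: [0.035, 1.562, -1.004]
contact_force: [1.4, -4.4, -2.8]
opening: 0.0203
```

Run:
```python
from k import *
show()
```

```text
t 13.15 tcp [562.3  51.  159.3] hop [-90.3  -0.9] open 20.3 q [-0.04  0.47  1.52 -0.01  1.15 -0.57]
F world [ 1.4 -4.4 -2.8] F hop [-4.55  1.01 -2.78] M [-0.84 -0.62  0.04]
R [[0.004, 0.862, 0.506], [-0.007, 0.506, -0.862], [-1.0, 0.0, 0.008]]
```

Request:
send_rows(motion=[{"hand": -1, "slide": [-1, 0, -1], "spin": 0}, {"hand": -1, "slide": [-2, 0, -1], "spin": 0}], grip_force=12)

```text
time: 13.35
tool_pos: [0.5612, 0.0527, 0.1623]
tool_rot: [0.001, 1.563, -1.039]
contact_force: [1.2, -3.5, -2.6]
opening: 0.0198
```

Run:
```python
from k import *
show()
```

```text
t 13.35 tcp [561.2  52.7 162.3] hop [-88.3  -0.8] open 19.8 q [-0.04  0.47  1.51 -0.01  1.15 -0.57]
F world [ 1.2 -3.5 -2.6] F hop [-3.64  0.75 -2.59] M [-0.7  -0.53  0.03]
R [[0.004, 0.862, 0.506], [-0.007, 0.506, -0.862], [-1.0, 0.0, 0.008]]
```

Request:
send_rows(motion=[{"hand": -1, "slide": [-1, 0, -1], "spin": 0}, {"hand": -1, "slide": [-1, 0, -2], "spin": 0}], grip_force=9)

```text
time: 13.55
tool_pos: [0.5598, 0.0554, 0.1649]
tool_rot: [0.08, 1.562, -0.961]
contact_force: [2.0, -3.7, -1.0]
opening: 0.0198
```

```bash
python3 - <<'E'
from k import *
show()
E
python3 ov.py piv 0
```

```text
t 13.55 tcp [559.8  55.4 164.9] hop [-85.2  -1. ] open 19.8 q [-0.03  0.46  1.52 -0.01  1.16 -0.56]
F world [ 2.  -3.7 -1. ] F hop [-4.22  0.2  -1.03] M [-0.69 -0.48  0.02]
R [[0.005, 0.863, 0.506], [-0.007, 0.506, -0.862], [-1.0, 0.001, 0.008]]
```

View pics/side_piv.png

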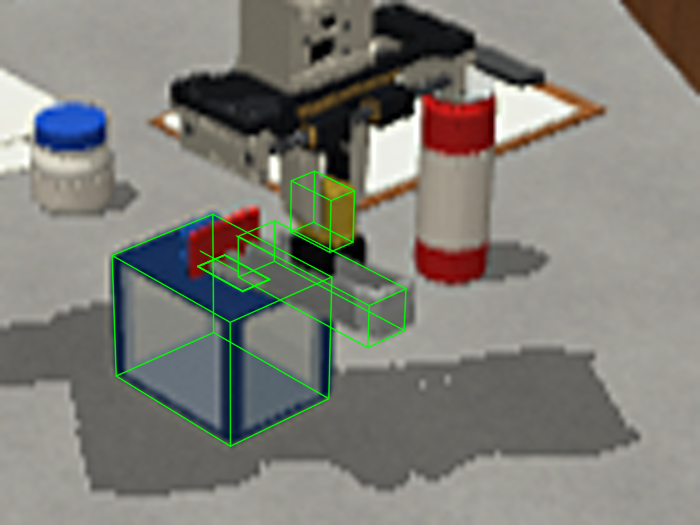

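Request:
send_rows(motion=[{"hand": -1, "slide": [-2, 0, -3], "spin": 0}, {"hand": -1, "slide": [-2, 0, -3], "spin": 0}, {"hand": -1, "slide": [-2, 0, -3], "spin": 0}])

```text
time: 13.95
tool_pos: [0.5551, 0.0638, 0.1714]
tool_rot: [0.141, 1.562, -0.899]
contact_force: [1.7, -3.6, 1.4]
opening: 0.0199
```

Run:
```python
from k import *
show()
```

```text
t 13.95 tcp [555.1  63.8 171.4] hop [-75.6  -1.1] open 19.9 q [-0.02  0.45  1.52 -0.01  1.17 -0.55]
F world [ 1.7 -3.6  1.4] F hop [-4.01  0.32  1.42] M [-0.83 -0.5   0.08]
R [[0.005, 0.863, 0.506], [-0.007, 0.506, -0.863], [-1.0, 0.001, 0.008]]
```

Request:
send_rows(motion=[{"hand": -1, "slide": [-3, 0, -2], "spin": 0}, {"hand": -1, "slide": [-3, 0, -3], "spin": 0}, {"hand": -1, "slide": [-2, 0, -3], "spin": 0}])

```text
time: 14.25
tool_pos: [0.5503, 0.0719, 0.18]
tool_rot: [0.129, 1.563, -0.911]
contact_force: [1.1, -2.5, -1.4]
opening: 0.02
```

```bash
python3 - <<'E'
from k import *
show()
E
python3 ov.py p2 1
```

```text
t 14.25 tcp [550.3  71.9 180. ] hop [-66.2  -1. ] open 20.0 q [-0.    0.43  1.52 -0.01  1.19 -0.53]
F world [ 1.1 -2.5 -1.4] F hop [-2.7   0.35 -1.36] M [-0.67 -0.45 -0.  ]
R [[0.005, 0.862, 0.506], [-0.006, 0.506, -0.862], [-1.0, 0.001, 0.008]]
```

View pics/side_p2.png

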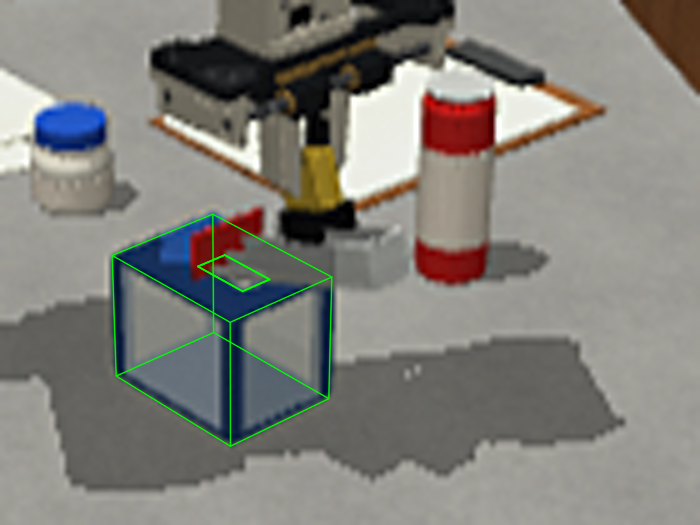

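Request:
send_rows(motion=[{"hand": -1, "slide": [-1, 0, -3], "spin": 0}, {"hand": -1, "slide": [-1, 0, -2], "spin": 0}])

```text
time: 14.55
tool_pos: [0.5481, 0.0759, 0.1826]
tool_rot: [0.197, 1.561, -0.842]
contact_force: [2.1, -3.1, -0.1]
opening: 0.0199
```

```bash
python3 - <<'E'
from k import *
show()
E
python3 ov.py p3 1
```

```text
t 14.55 tcp [548.1  75.9 182.6] hop [-61.6  -1.2] open 19.9 q [ 0.    0.43  1.52 -0.01  1.19 -0.53]
F world [ 2.1 -3.1 -0.1] F hop [-3.74 -0.27 -0.15] M [-0.69 -0.36  0.04]
R [[0.006, 0.862, 0.506], [-0.007, 0.507, -0.862], [-1.0, 0.002, 0.009]]
```

View pics/side_p3.png

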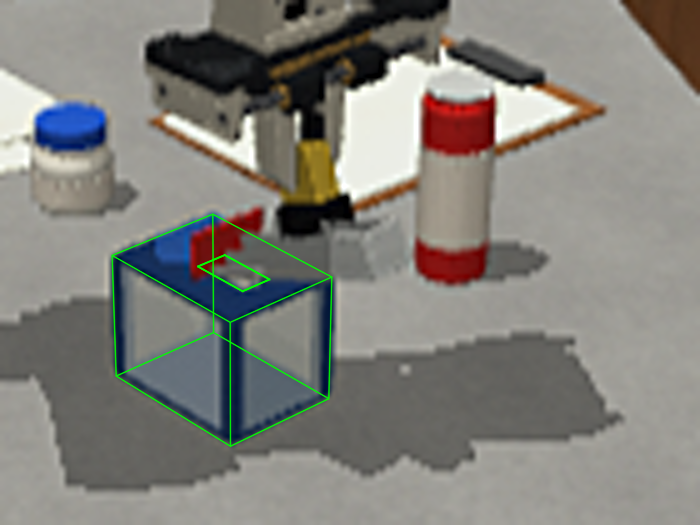

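```bash
cat > pad.py <<'E'
from k import *
import sys
def pad(p):
    W=cloud(p); im=p["pixels"].astype(int); h=np.array([HX,HY]); c,s=np.cos(HA),np.sin(HA); d=W[...,:2]-h
    hx=d@[c,s]; hy=d@[-s,c]
    m=(im[...,2]>110)&(im[...,1]<60)&(im[...,0]<60)&(abs(hx)<.06)&(abs(hy)<.04)&(W[...,2]>.1)
    # image-based: intersect top-left corner pixels with upright plane
    u,v=np.nonzero(m)[1],np.nonzero(m)[0]
    return m.sum(),np.median(hx[m])*1000,hx[m].mean()*1000,u.min(),v[u.argmin()],u.max()
for t in sys.argv[1:]:
    f=f"{t}_side.pkl" if t!="0" else "side0.pkl"
    print(t,[round(float(x),1) for x in pad(pickle.load(open(f,"rb")))])
E
python3 pad.py 0 pre push piv p2 p3
python3 - <<'E'
from h import *
from k import HX,HY,HA
s=pickle.load(open("side0.pkl","rb"))
for hx in(-30,-26,0,2,4,6,8,10): print(hx,proj(s,place((HX,HY,HA),[(hx/1000+.0025,.03,.129),(hx/1000,-.03,.129)])).round(1).tolist())
E
```

```text
0 [104.0, -29.1, -29.3, 275.0, 170.0, 288.0]
pre [93.0, -29.2, -29.1, 275.0, 170.0, 288.0]
push [64.0, 1.5, 1.3, 269.0, 167.0, 281.0]
piv [64.0, 5.9, 5.7, 268.0, 167.0, 281.0]
p2 [47.0, 3.1, 3.4, 268.0, 167.0, 281.0]
p3 [49.0, 3.6, 3.4, 268.0, 168.0, 281.0]
-30 [[274.4, 170.6], [288.6, 165.1]]
-26 [[273.6, 170.2], [287.8, 164.7]]
0 [[268.3, 167.3], [282.5, 161.9]]
2 [[267.9, 167.1], [282.1, 161.7]]
4 [[267.5, 166.9], [281.6, 161.5]]
6 [[267.1, 166.7], [281.2, 161.3]]
8 [[266.7, 166.5], [280.8, 161.1]]
10 [[266.3, 166.2], [280.4, 160.9]]
```

Request:
send_rows(motion=[{"hand": -1, "slide": [0, 0, -2], "spin": 0}, {"hand": -1, "slide": [-1, 0, -2], "spin": 0}])

```text
time: 14.85
tool_pos: [0.5467, 0.0785, 0.1842]
tool_rot: [0.22, 1.559, -0.82]
contact_force: [1.3, -3.4, -0.5]
opening: 0.02
```

```bash
python3 - <<'E'
from k import *
show()
E
python3 ov.py p4 1; python3 pad.py p4
```

```text
t 14.85 tcp [546.7  78.5 184.2] hop [-58.7  -1.3] open 20.0 q [ 0.01  0.42  1.52 -0.01  1.19 -0.52]
F world [ 1.3 -3.4 -0.5] F hop [-3.59  0.62 -0.5 ] M [-0.74 -0.28  0.02]
R [[0.008, 0.862, 0.506], [-0.008, 0.506, -0.862], [-1.0, 0.003, 0.011]]
p4 [41.0, 3.0, 2.4, 268.0, 170.0, 281.0]
```

Request:
send_rows(motion=[{"hand": -1, "slide": [0, 0, 0], "spin": 0}, {"hand": -1, "slide": [0, 0, -2], "spin": 0}, {"hand": -1, "slide": [0, 0, -1], "spin": 0}], grip_force=25)

```text
time: 15.25
tool_pos: [0.5456, 0.0803, 0.1844]
tool_rot: [0.215, 1.557, -0.824]
contact_force: [2.3, -4.2, 0.3]
opening: 0.0199
```

```bash
python3 - <<'E'
from k import *
show()
E
python3 ov.py p5 1; python3 pad.py p5
```

```text
t 15.25 tcp [545.6  80.3 184.4] hop [-56.5  -1.3] open 19.9 q [ 0.01  0.42  1.52 -0.01  1.19 -0.51]
F world [ 2.3 -4.2  0.3] F hop [-4.74  0.12  0.32] M [-0.85 -0.32  0.04]
R [[0.009, 0.862, 0.506], [-0.01, 0.507, -0.862], [-1.0, 0.003, 0.013]]
p5 [50.0, 4.7, 4.7, 268.0, 167.0, 281.0]
```

View pics/side_p5.png

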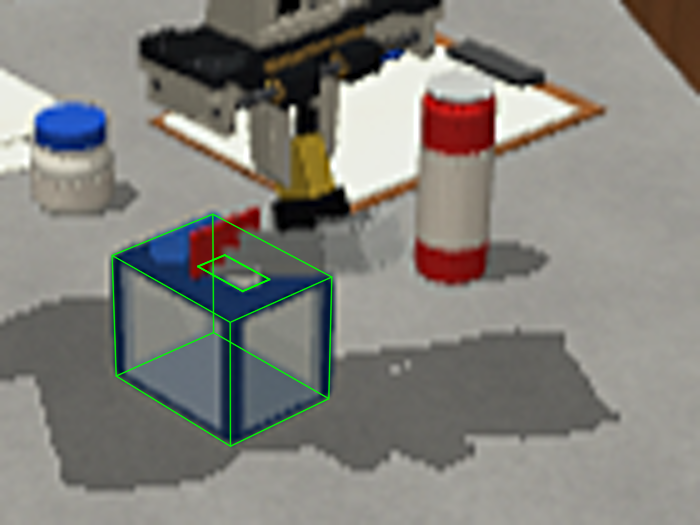

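Request:
send_rows(motion=[{"hand": -1, "slide": [0, 0, -2], "spin": 0}, {"hand": -1, "slide": [0, 0, -1], "spin": 0}])

```text
time: 15.55
tool_pos: [0.5446, 0.0822, 0.1845]
tool_rot: [0.205, 1.556, -0.834]
contact_force: [1.5, -4.2, 1.0]
opening: 0.0197
```

```bash
python3 - <<'E'
from k import *
show()
E
python3 ov.py p6 1; python3 pad.py p6
```

```text
t 15.55 tcp [544.6  82.2 184.5] hop [-54.4  -1.3] open 19.7 q [ 0.02  0.42  1.53 -0.01  1.19 -0.51]
F world [ 1.5 -4.2  1. ] F hop [-4.37  0.87  1.02] M [-0.94 -0.36  0.06]
R [[0.01, 0.862, 0.506], [-0.011, 0.507, -0.862], [-1.0, 0.003, 0.015]]
p6 [48.0, 6.2, 6.4, 268.0, 166.0, 280.0]
```

Request:
send_rows(motion=[{"hand": -1, "slide": [-1, 0, -2], "spin": 0}, {"hand": -1, "slide": [-1, 0, -3], "spin": 0}, {"hand": -1, "slide": [-1, 0, -3], "spin": 0}], grip_force=11)

```text
time: 15.95
tool_pos: [0.541, 0.0886, 0.1878]
tool_rot: [0.22, 1.555, -0.82]
contact_force: [0.4, -4.8, 3.6]
opening: 0.0201
```

```bash
python3 - <<'E'
from k import *
show()
E
python3 ov.py p7 1; python3 pad.py p7
```

```text
t 15.95 tcp [541.   88.6 187.8] hop [-47.   -1.4] open 20.1 q [ 0.03  0.41  1.53 -0.01  1.19 -0.5 ]
F world [ 0.4 -4.8  3.6] F hop [-4.33  2.08  3.58] M [-1.04 -0.31  0.04]
R [[0.011, 0.862, 0.506], [-0.012, 0.506, -0.862], [-1.0, 0.003, 0.016]]
p7 [46.0, 6.8, 6.3, 268.0, 166.0, 280.0]
```

View pics/side_p7.png

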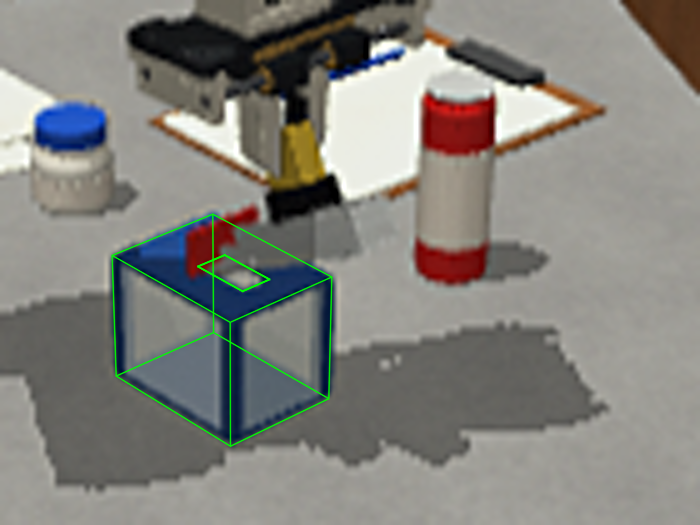

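Request:
send_rows(motion=[{"hand": -1, "slide": [-2, 0, -1], "spin": 0}, {"hand": -1, "slide": [-2, 0, -3], "spin": 0}, {"hand": -1, "slide": [-1, 0, -3], "spin": 0}])

```text
time: 16.35
tool_pos: [0.5368, 0.0955, 0.1925]
tool_rot: [0.208, 1.557, -0.832]
contact_force: [1.9, -4.0, 2.7]
opening: 0.02
```

```bash
python3 - <<'E'
from k import *
show()
E
python3 ov.py p8 1; python3 pad.py p8
```

```text
t 16.35 tcp [536.8  95.5 192.5] hop [-39.   -1.3] open 20.0 q [ 0.04  0.4   1.53 -0.01  1.2  -0.48]
F world [ 1.9 -4.   2.7] F hop [-4.4   0.4   2.71] M [-0.79 -0.32  0.05]
R [[0.01, 0.863, 0.506], [-0.01, 0.506, -0.862], [-1.0, 0.003, 0.014]]
p8 [42.0, 3.4, 2.5, 268.0, 168.0, 281.0]
```

Request:
send_rows(motion=[{"hand": -1, "slide": [0, 0, -3], "spin": 0}, {"hand": -1, "slide": [0, 0, -2], "spin": 0}], grip_force=16)

```text
time: 16.65
tool_pos: [0.5344, 0.1005, 0.1929]
tool_rot: [0.308, 1.556, -0.732]
contact_force: [3.3, -3.2, 3.4]
opening: 0.0198
```

```bash
python3 - <<'E'
from k import *
show()
E
python3 ov.py p9 1; python3 pad.py p9
```

```text
t 16.65 tcp [534.4 100.5 192.9] hop [-33.5  -1.8] open 19.8 q [ 0.05  0.4   1.53 -0.01  1.2  -0.48]
F world [ 3.3 -3.2  3.4] F hop [-4.49 -1.24  3.4 ] M [-0.95 -0.47  0.07]
R [[0.011, 0.862, 0.506], [-0.01, 0.506, -0.862], [-1.0, 0.004, 0.014]]
p9 [37.0, 7.8, 5.6, 268.0, 166.0, 280.0]
```

View pics/side_p9.png

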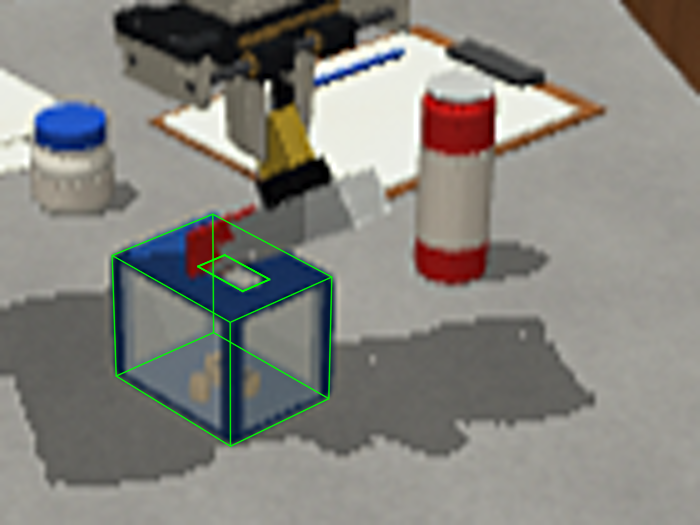

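View pics/top_p9.png

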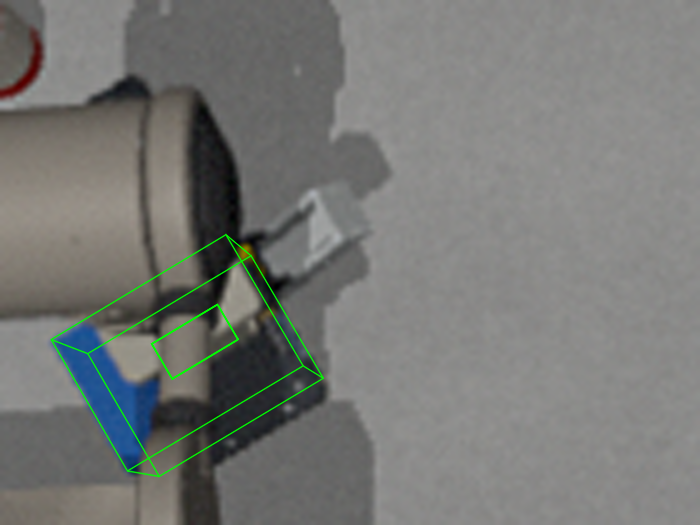

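Request:
send_rows(motion=[{"hand": -1, "slide": [-2, 0, -2], "spin": 0}, {"hand": -1, "slide": [-1, 0, -4], "spin": 0}, {"hand": -1, "slide": [-1, 0, -4], "spin": 0}], grip_force=11)

```text
time: 17.05
tool_pos: [0.5294, 0.1096, 0.1971]
tool_rot: [0.347, 1.556, -0.693]
contact_force: [0.8, -2.1, 1.8]
opening: 0.0198
```

```bash
python3 - <<'E'
from k import *
show()
E
python3 ov.py p10 1; python3 pad.py p10
python3 - <<'E'
from h import *
p=pickle.load(open("p10_side.pkl","rb")); cv2.imwrite("pics/hop10.png",cv2.resize(p["pixels"][150:215,245:310],None,fx=9,fy=9,interpolation=cv2.INTER_CUBIC))
E
```

```text
t 17.05 tcp [529.4 109.6 197.1] hop [-23.  -2.] open 19.8 q [ 0.07  0.39  1.54 -0.01  1.2  -0.46]
F world [ 0.8 -2.1  1.8] F hop [-2.21  0.39  1.82] M [-0.55 -0.32  0.01]
R [[0.011, 0.863, 0.506], [-0.009, 0.506, -0.862], [-1.0, 0.005, 0.014]]
p10 [33.0, -1.7, -1.6, 269.0, 168.0, 276.0]
```

View pics/hop10.png

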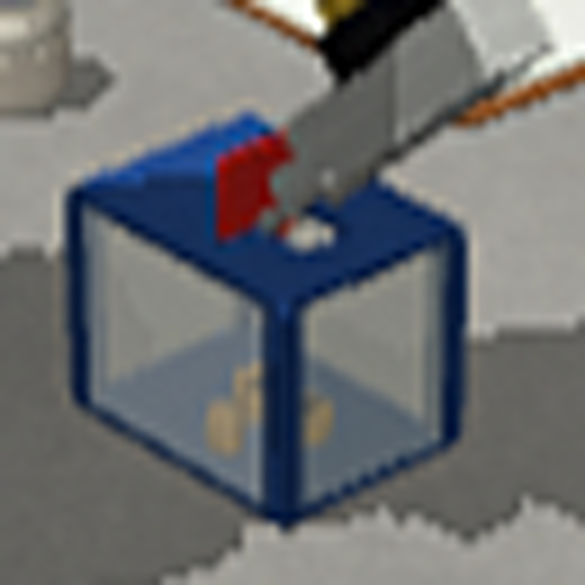

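View pics/side_p10.png

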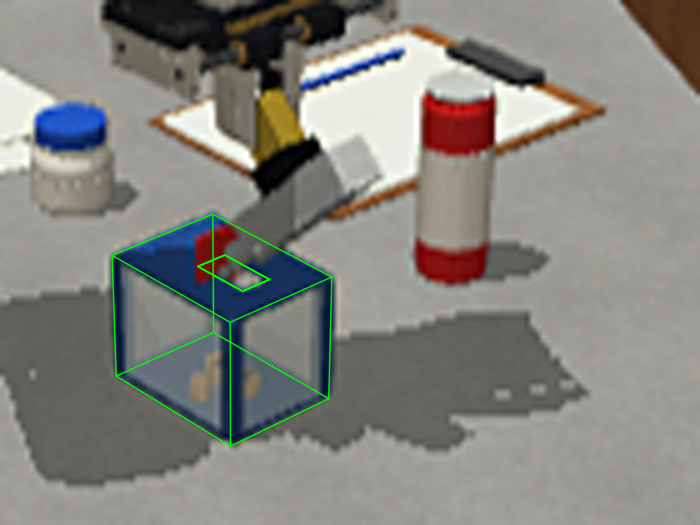

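Request:
send_rows(motion=[{"hand": -1, "slide": [0, 0, 0], "spin": 0}, {"hand": -1, "slide": [0, 0, -3], "spin": 0}, {"hand": -1, "slide": [0, 0, -3], "spin": 0}], grip_force=25)

```text
time: 17.45
tool_pos: [0.527, 0.1141, 0.1978]
tool_rot: [0.34, 1.553, -0.7]
contact_force: [0.6, -4.2, 5.5]
opening: 0.0201
```

```bash
python3 - <<'E'
from k import *
show()
E
python3 ov.py p11 1; python3 pad.py p11
python3 - <<'E'
from h import *
p=pickle.load(open("p11_side.pkl","rb")); cv2.imwrite("pics/hop11.png",cv2.resize(p["pixels"][140:215,245:320],None,fx=8,fy=8,interpolation=cv2.INTER_CUBIC))
E
```

```text
t 17.45 tcp [527.  114.1 197.8] hop [-18.   -2.2] open 20.1 q [ 0.08  0.39  1.54 -0.01  1.2  -0.45]
F world [ 0.6 -4.2  5.5] F hop [-3.94  1.57  5.46] M [-1.16 -0.35  0.04]
R [[0.014, 0.862, 0.507], [-0.012, 0.507, -0.862], [-1.0, 0.006, 0.017]]
p11 [28.0, -3.3, -3.5, 270.0, 168.0, 275.0]
```

View pics/hop11.png

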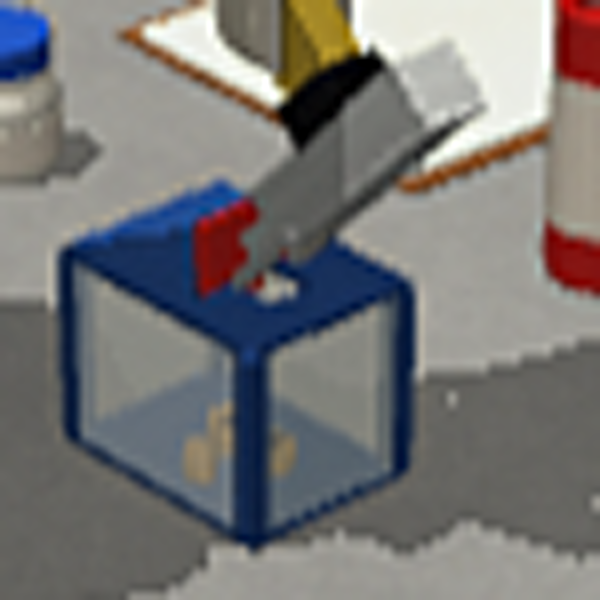

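View pics/top_p11.png

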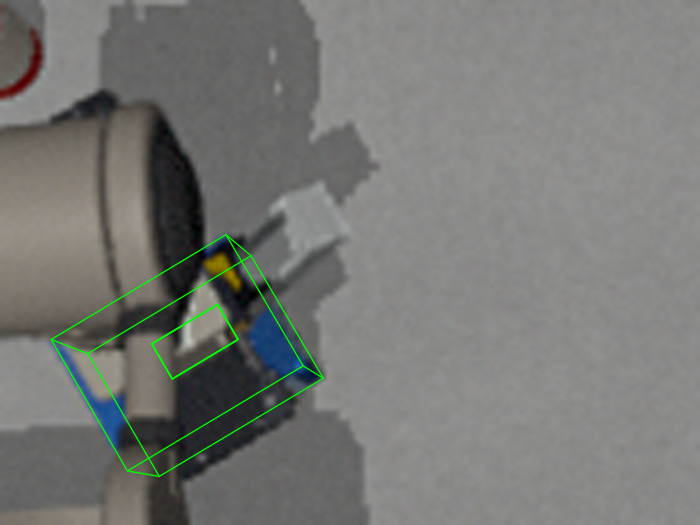

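Run:
```python
from h import *
from cell import vision
p=vision.read_camera("side"); t=vision.read_camera("top")
for n,q in(("side",p),("top",t)):
    for d in vision.cut_out(q,"nut1"): print(n,round(d["conf"],2),[round(float(x),1) for x in d["uv"]],d["mask"].sum())
cv2.imwrite("pics/t12.png",cv2.resize(t["pixels"][160:205,190:240],None,fx=12,fy=12,interpolation=cv2.INTER_CUBIC))
cv2.imwrite("pics/s12.png",cv2.resize(p["pixels"][160:205,260:310],None,fx=12,fy=12,interpolation=cv2.INTER_CUBIC))
```

```text
(no output)
```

View pics/t12.png

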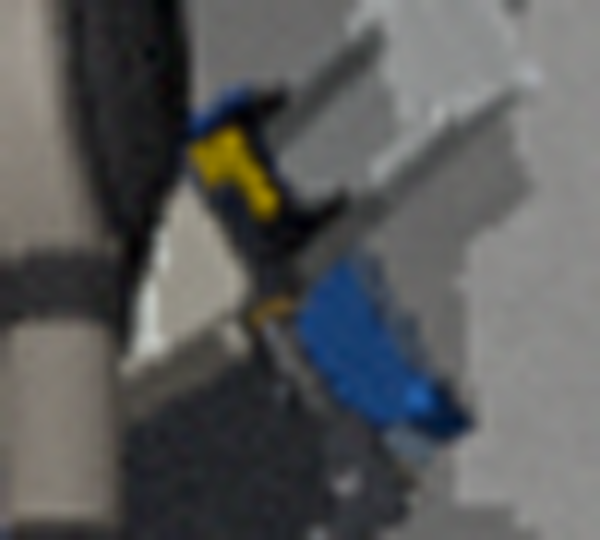

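View pics/s12.png

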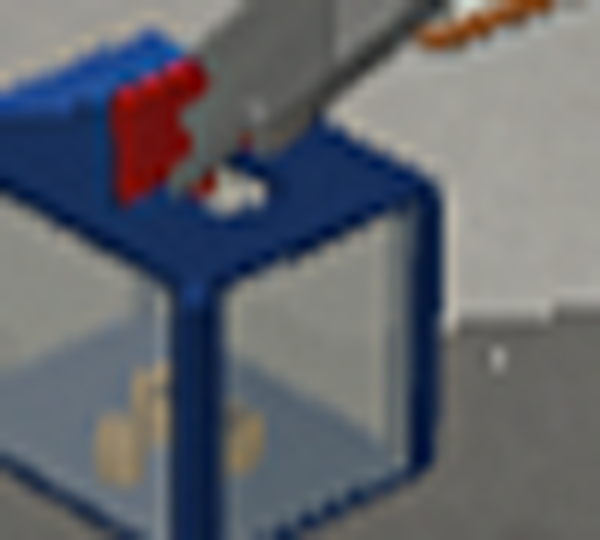

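Request:
send_rows(motion=[{"hand": -1, "slide": [0, 0, 0], "spin": 0}, {"hand": -1, "slide": [-1, 0, 0], "spin": 0}, {"hand": -1, "slide": [-2, 0, -2], "spin": 0}, {"hand": -1, "slide": [-1, 0, -3], "spin": 0}], grip_force=60)

```text
time: 18.15
tool_pos: [0.5236, 0.1186, 0.1998]
tool_rot: [0.221, 1.555, -0.819]
contact_force: [2.2, -3.8, -0.5]
opening: 0.0197
```

```bash
python3 - <<'E'
from k import *
show()
E
python3 ov.py p12 1; python3 pad.py p12
```

```text
t 18.15 tcp [523.6 118.6 199.8] hop [-12.4  -1.6] open 19.7 q [ 0.09  0.38  1.54 -0.01  1.21 -0.44]
F world [ 2.2 -3.8 -0.5] F hop [-4.45  0.01 -0.51] M [-0.97 -0.65 -0.02]
R [[0.01, 0.862, 0.506], [-0.011, 0.506, -0.862], [-1.0, 0.003, 0.015]]
p12 [26.0, 2.4, 2.1, 269.0, 167.0, 278.0]
```

View pics/side_p12.png

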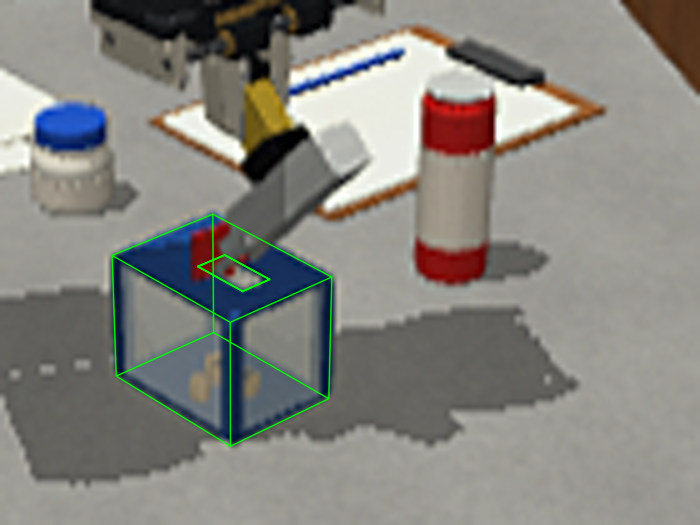

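Firm grip works. Push on to the stop.

Request:
send_rows(motion=[{"hand": -1, "slide": [0, 0, -3], "spin": 0}, {"hand": -1, "slide": [0, 0, -2], "spin": 0}])

```text
time: 18.45
tool_pos: [0.5207, 0.1233, 0.1994]
tool_rot: [0.191, 1.556, -0.849]
contact_force: [3.3, -3.6, -1.6]
opening: 0.0195
```

```bash
python3 - <<'E'
from k import *
show()
E
python3 ov.py p13 1; python3 pad.py p13
python3 - <<'E'
from h import *
p=pickle.load(open("p13_side.pkl","rb")); cv2.imwrite("pics/hop13.png",cv2.resize(p["pixels"][145:215,245:315],None,fx=8,fy=8,interpolation=cv2.INTER_CUBIC))
E
```

```text
t 18.45 tcp [520.7 123.3 199.4] hop [-6.9 -1.4] open 19.5 q [ 0.1   0.38  1.55 -0.01  1.21 -0.43]
F world [ 3.3 -3.6 -1.6] F hop [-4.75 -1.03 -1.59] M [-0.89 -0.87  0.02]
R [[0.01, 0.862, 0.507], [-0.011, 0.507, -0.862], [-1.0, 0.003, 0.015]]
p13 [29.0, 6.8, 6.7, 268.0, 166.0, 274.0]
```

View pics/hop13.png

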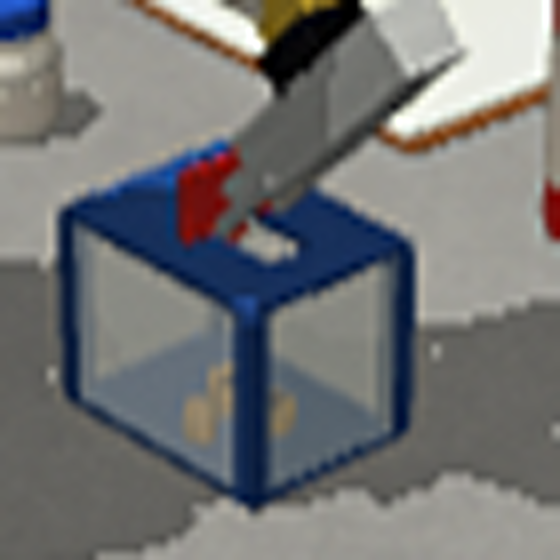

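Request:
send_rows(motion=[{"hand": -1, "slide": [-1, 0, 0], "spin": 0}, {"hand": -1, "slide": [0, 0, 0], "spin": 0}, {"hand": -1, "slide": [0, 0, 0], "spin": 0}])

```text
time: 18.85
tool_pos: [0.5204, 0.123, 0.2002]
tool_rot: [0.111, 1.556, -0.928]
contact_force: [2.7, -2.9, -4.0]
opening: 0.0195
```

```bash
python3 - <<'E'
from k import *
show()
E
python3 ov.py p14 1; python3 pad.py p14
python3 - <<'E'
from h import *
p=pickle.load(open("p14_side.pkl","rb")); a=cv2.resize(p["pixels"][150:210,250:310],None,fx=6,fy=6,interpolation=cv2.INTER_CUBIC)
p=pickle.load(open("p14_top.pkl","rb")); b=cv2.resize(p["pixels"][155:215,175:235],None,fx=6,fy=6,interpolation=cv2.INTER_CUBIC)
cv2.imwrite("pics/c14.png",np.hstack([a,b]))
E
```

```text
t 18.85 tcp [520.4 123.  200.2] hop [-6.9 -1. ] open 19.5 q [ 0.1   0.38  1.54 -0.01  1.21 -0.43]
F world [ 2.7 -2.9 -4. ] F hop [-3.87 -0.87 -3.97] M [-0.89 -0.75 -0.  ]
R [[0.009, 0.862, 0.507], [-0.012, 0.507, -0.862], [-1.0, 0.002, 0.015]]
p14 [29.0, 7.4, 6.9, 268.0, 166.0, 274.0]
```

View pics/c14.png

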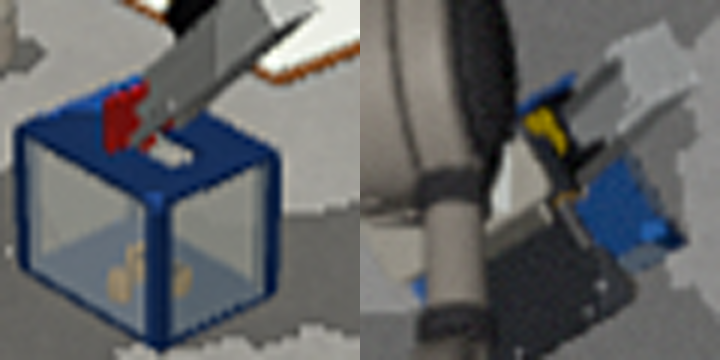

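Request:
send_rows(motion=[{"hand": -1, "slide": [-1, 0, 4], "spin": 0}, {"hand": -1, "slide": [-2, 0, 8], "spin": 0}, {"hand": -1, "slide": [-2, 0, 10], "spin": 0}, {"hand": -1, "slide": [-2, 0, 12], "spin": 0}, {"hand": -1, "slide": [-2, 0, 12], "spin": 0}, {"hand": -1, "slide": [-1, 0, 12], "spin": 0}, {"hand": -1, "slide": [-1, 0, 12], "spin": 0}, {"hand": -1, "slide": [-1, 0, 12], "spin": 0}])

```text
time: 19.75
tool_pos: [0.5632, 0.0492, 0.2135]
tool_rot: [0.0, 1.563, -1.039]
contact_force: [0.4, 0.4, -1.5]
opening: 0.0196
```

Request:
send_rows(motion=[{"hand": -1, "slide": [-1, 0, 12], "spin": 0}, {"hand": -1, "slide": [-1, 0, 8], "spin": 0}, {"hand": -1, "slide": [-1, 0, 4], "spin": 0}, {"hand": -1, "slide": [0, 0, 0], "spin": 0}])

```text
time: 20.15
tool_pos: [0.5772, 0.025, 0.2167]
tool_rot: [-0.023, 1.564, -1.064]
contact_force: [0.0, -0.8, -2.4]
opening: 0.0198
```

```bash
python3 - <<'E'
from k import *
show()
E
python3 ov.py r1 1; python3 pad.py r1
python3 - <<'E'
from h import *
p=pickle.load(open("r1_side.pkl","rb")); cv2.imwrite("pics/r1s.png",cv2.resize(p["pixels"][110:230,240:380],None,fx=5,fy=5,interpolation=cv2.INTER_CUBIC))
p=pickle.load(open("r1_top.pkl","rb")); cv2.imwrite("pics/r1t.png",cv2.resize(p["pixels"][130:230,160:300],None,fx=5,fy=5,interpolation=cv2.INTER_CUBIC))
E
```

```text
t 20.15 tcp [577.2  25.  216.7] hop [-120.2   -0.6] open 19.8 q [-0.09  0.44  1.39 -0.01  1.3  -0.61]
F world [ 0.  -0.8 -2.4] F hop [-0.71  0.38 -2.41] M [ 0.1  -0.17  0.03]
R [[0.003, 0.863, 0.505], [-0.006, 0.505, -0.863], [-1.0, -0.0, 0.007]]
r1 [74.0, -28.6, -29.1, 275.0, 170.0, 288.0]
```

View pics/r1s.png

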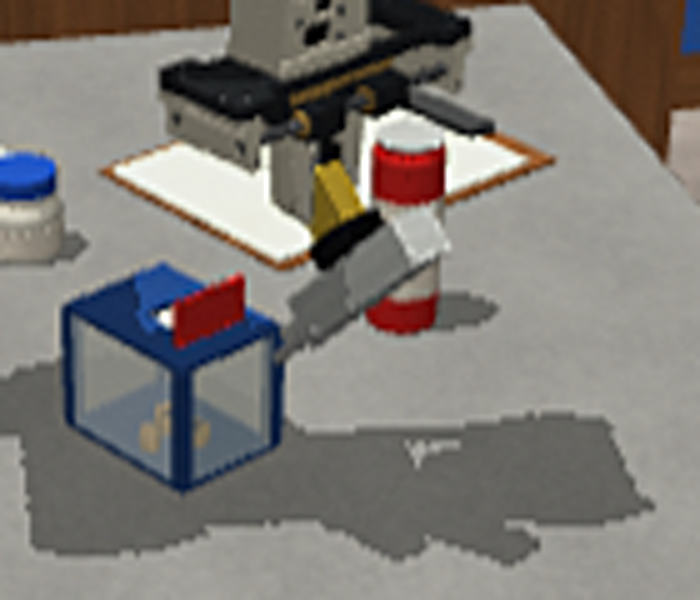

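View pics/r1t.png

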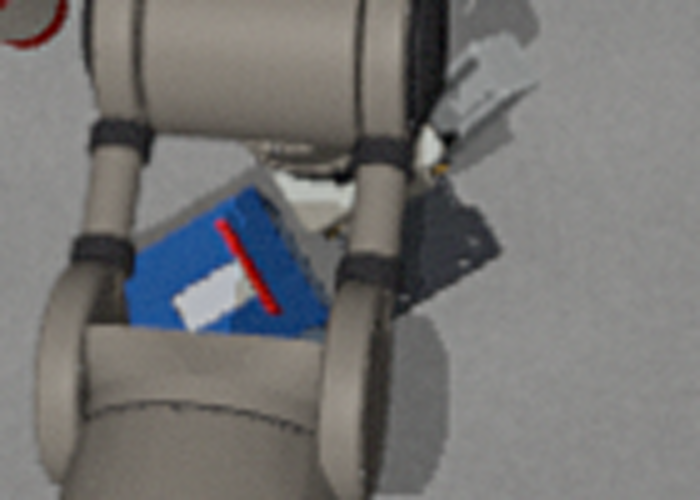

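Request:
send_rows(motion=[{"hand": -1, "slide": [-1, -5, 8], "spin": 0}, {"hand": -1, "slide": [-1, -10, 15], "spin": 0}, {"hand": -1, "slide": [-1, -14, 20], "spin": 0}, {"hand": -1, "slide": [-1, -14, 20], "spin": 0}, {"hand": -1, "slide": [-1, -12, 18], "spin": 0}, {"hand": -1, "slide": [-1, -6, 10], "spin": 0}, {"hand": -1, "slide": [0, -3, 5], "spin": 0}, {"hand": -1, "slide": [0, 0, 0], "spin": 0.1}])

```text
time: 21.05
tool_pos: [0.5686, -0.0928, 0.224]
tool_rot: [-0.062, 1.565, -1.198]
contact_force: [-0.5, -0.1, -1.9]
opening: 0.0196
```

Request:
send_rows(motion=[{"hand": -1, "slide": [0, 0, 0], "spin": 0.12}, {"hand": -1, "slide": [0, 0, 0], "spin": 0.12}, {"hand": -1, "slide": [0, 0, 0], "spin": 0.12}, {"hand": -1, "slide": [0, 0, 0], "spin": 0.12}, {"hand": -1, "slide": [0, 0, 0], "spin": 0.12}, {"hand": -1, "slide": [0, 0, 0], "spin": 0.1}, {"hand": -1, "slide": [0, 0, 0], "spin": 0.03}, {"hand": -1, "slide": [0, 0, 0], "spin": 0}])

```text
time: 21.85
tool_pos: [0.5688, -0.0877, 0.2239]
tool_rot: [0.968, 1.567, -0.926]
contact_force: [-0.2, 0.3, -2.1]
opening: 0.0193
```

Run:
```python
from k import *
show(); print(yerr(1.2559))
from cell import vision
p=vision.read_camera("side"); cv2.imwrite("pics/r2s.png",cv2.resize(p["pixels"][110:260,240:400],None,fx=4.5,fy=4.5,interpolation=cv2.INTER_CUBIC))
W=cloud(p)
```

```text
t 21.85 tcp [568.8 -87.7 223.9] hop [-213.3   63.4] open 19.3 q [-0.28  0.44  1.39 -0.    1.32  0.04]
F world [-0.2  0.3 -2.1] F hop [ 0.42  0.03 -2.12] M [ 0.04 -0.09 -0.  ]
R [[0.002, 0.948, -0.317], [-0.003, -0.317, -0.948], [-1.0, 0.003, 0.002]]
[3.134, -0.008]
```

View pics/r2s.png

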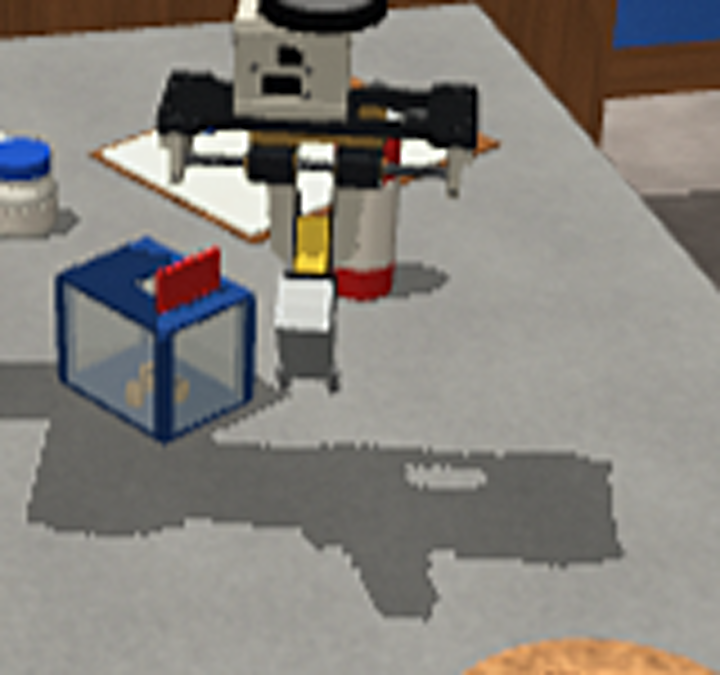

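Request:
send_rows(motion=[{"hand": -1, "slide": [8, 0, 0], "spin": 0}, {"hand": -1, "slide": [15, 0, 0], "spin": 0}, {"hand": -1, "slide": [18, 0, 0], "spin": 0}, {"hand": -1, "slide": [18, 0, 0], "spin": 0}, {"hand": -1, "slide": [15, 0, 0], "spin": 0}, {"hand": -1, "slide": [8, 0, 0], "spin": 0}, {"hand": -1, "slide": [4, 0, 0], "spin": 0}, {"hand": -1, "slide": [0, 0, 0], "spin": 0}])

```text
time: 22.7
tool_pos: [0.5688, -0.0863, 0.1324]
tool_rot: [1.097, 1.568, -0.788]
contact_force: [0.9, -0.3, -2.6]
opening: 0.0194
```

Run:
```python
from k import *
show()
from cell import vision
p=vision.read_camera("top"); cv2.imwrite("pics/r3t.png",cv2.resize(p["pixels"][110:260,200:340],None,fx=4,fy=4,interpolation=cv2.INTER_CUBIC))
p=vision.read_camera("side"); cv2.imwrite("pics/r3s.png",cv2.resize(p["pixels"][130:280,240:400],None,fx=4.5,fy=4.5,interpolation=cv2.INTER_CUBIC))
```

```text
t 22.7 tcp [568.8 -86.3 132.4] hop [-212.1   62.7] open 19.4 q [-0.28  0.52  1.52 -0.    1.1   0.03]
F world [ 0.9 -0.3 -2.6] F hop [-0.7  -0.61 -2.55] M [ 0.09 -0.04 -0.03]
R [[0.002, 0.951, -0.309], [-0.002, -0.309, -0.951], [-1.0, 0.003, 0.001]]
```

View pics/r3s.png

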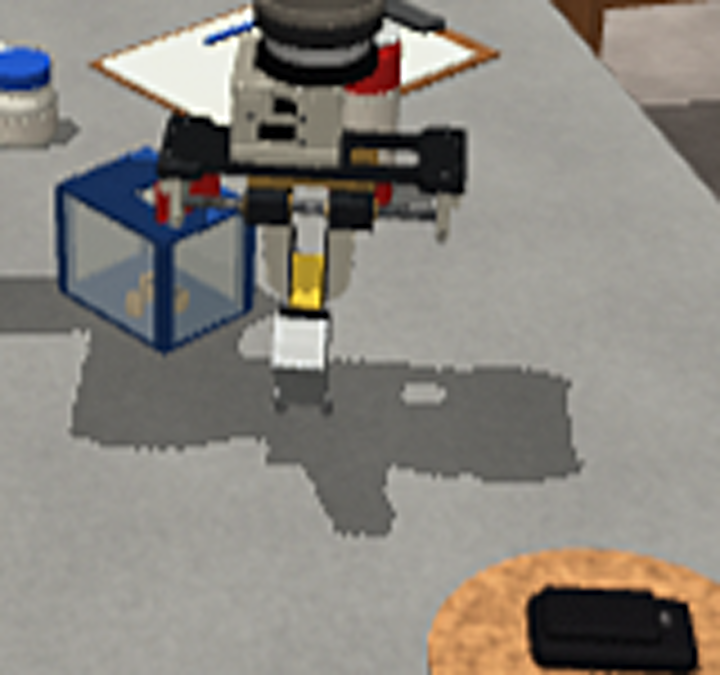

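Request:
send_rows(motion=[{"hand": -1, "slide": [5, 0, 0], "spin": 0}, {"hand": -1, "slide": [6, 0, 0], "spin": 0}, {"hand": -1, "slide": [4, 0, 0], "spin": 0}], grip_force=12)

```text
time: 23.1
tool_pos: [0.5708, -0.0868, 0.1196]
tool_rot: [1.453, 1.562, -0.432]
contact_force: [0.7, 0.1, -2.8]
opening: 0.0197
```

Request:
send_rows(motion=[{"hand": -1, "slide": [3, 0, 1], "spin": 0}, {"hand": -1, "slide": [3, 0, 2], "spin": 0}])

```text
time: 23.3
tool_pos: [0.5699, -0.0897, 0.1129]
tool_rot: [1.454, 1.562, -0.43]
contact_force: [-0.5, -0.0, -3.0]
opening: 0.0202
```

Run:
```python
from k import *
show()
```

```text
t 23.3 tcp [569.9 -89.7 112.9] hop [-215.5   63.6] open 20.2 q [-0.29  0.54  1.54 -0.    1.05  0.03]
F world [-0.5 -0.  -3. ] F hop [ 0.24  0.49 -2.99] M [ 0.09 -0.07  0.02]
R [[0.008, 0.951, -0.309], [-0.004, -0.309, -0.951], [-1.0, 0.009, 0.001]]
```

Request:
send_rows(motion=[{"hand": -1, "slide": [3, 0, 1], "spin": 0}, {"hand": -1, "slide": [2, 0, 2], "spin": 0}])

```text
time: 23.5
tool_pos: [0.5688, -0.0929, 0.1072]
tool_rot: [1.44, 1.562, -0.445]
contact_force: [0.1, -0.4, -2.3]
opening: 0.0196
```

Request:
send_rows(motion=[{"hand": -1, "slide": [2, 0, 2], "spin": 0}, {"hand": -1, "slide": [1, 0, 2], "spin": 0}])

```text
time: 23.7
tool_pos: [0.5674, -0.0971, 0.1038]
tool_rot: [1.433, 1.562, -0.452]
contact_force: [0.4, -0.5, -2.7]
opening: 0.0196
```

Run:
```python
from k import *
show()
```

```text
t 23.7 tcp [567.4 -97.1 103.8] hop [-220.7   69.4] open 19.6 q [-0.3   0.55  1.55 -0.    1.03  0.01]
F world [ 0.4 -0.5 -2.7] F hop [-0.59 -0.08 -2.68] M [ 0.08 -0.05 -0.05]
R [[0.008, 0.951, -0.309], [-0.004, -0.309, -0.951], [-1.0, 0.008, 0.001]]
```

Request:
send_rows(motion=[{"hand": -1, "slide": [2, 0, 2], "spin": 0}, {"hand": -1, "slide": [2, 0, 2], "spin": 0}])

```text
time: 23.9
tool_pos: [0.5672, -0.1021, 0.102]
tool_rot: [1.421, 1.559, -0.463]
contact_force: [-3.6, -0.7, 12.3]
opening: 0.0199
```

Request:
send_rows(motion=[{"hand": -1, "slide": [2, 0, 2], "spin": 0}, {"hand": -1, "slide": [1, 0, 2], "spin": 0}])

```text
time: 24.1
tool_pos: [0.5663, -0.1067, 0.1018]
tool_rot: [1.427, 1.556, -0.458]
contact_force: [-0.8, 1.3, 0.8]
opening: 0.0201
```

Run:
```python
from k import *
show()
from cell import vision
p=vision.read_camera("side"); cv2.imwrite("pics/r4s.png",cv2.resize(p["pixels"][160:260,270:350],None,fx=6,fy=6,interpolation=cv2.INTER_CUBIC))
```

```text
t 24.1 tcp [ 566.3 -106.7  101.8] hop [-228.5   75.2] open 20.1 q [-0.32  0.55  1.56 -0.    1.02 -0.  ]
F world [-0.8  1.3  0.8] F hop [ 1.52 -0.01  0.82] M [0.37 0.44 0.05]
R [[0.013, 0.951, -0.309], [-0.007, -0.309, -0.951], [-1.0, 0.015, 0.002]]
```

View pics/r4s.png

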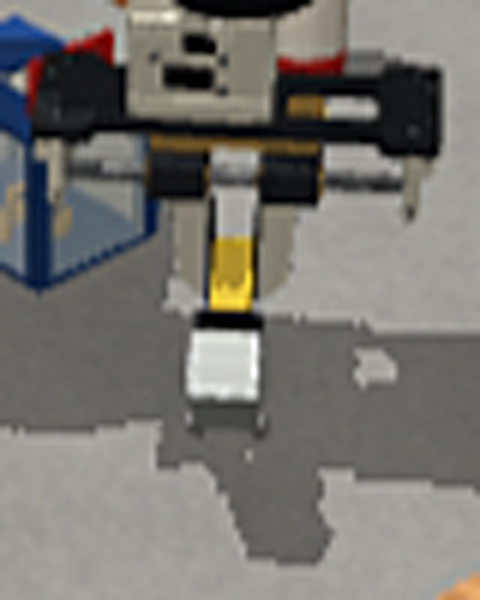

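Request:
send_rows(motion=[{"hand": -1, "slide": [0, 0, 4], "spin": 0}, {"hand": -1, "slide": [0, 0, 4], "spin": 0}, {"hand": -1, "slide": [1, 0, 4], "spin": 0}], grip_force=9)

```text
time: 24.45
tool_pos: [0.563, -0.1192, 0.1009]
tool_rot: [1.438, 1.554, -0.446]
contact_force: [-1.5, -0.0, 4.2]
opening: 0.0201
```

Run:
```python
from k import *
show()
from cell import vision
p=vision.read_camera("side"); cv2.imwrite("pics/r5s.png",cv2.resize(p["pixels"][160:260,270:350],None,fx=6,fy=6,interpolation=cv2.INTER_CUBIC))
```

```text
t 24.45 tcp [ 563.  -119.2  100.9] hop [-237.6   84.3] open 20.1 q [-0.34  0.55  1.56 -0.    1.01 -0.03]
F world [-1.5 -0.   4.2] F hop [0.72 1.32 4.18] M [0.   0.18 0.03]
R [[0.015, 0.951, -0.308], [-0.007, -0.308, -0.951], [-1.0, 0.017, 0.002]]
```

View pics/r5s.png

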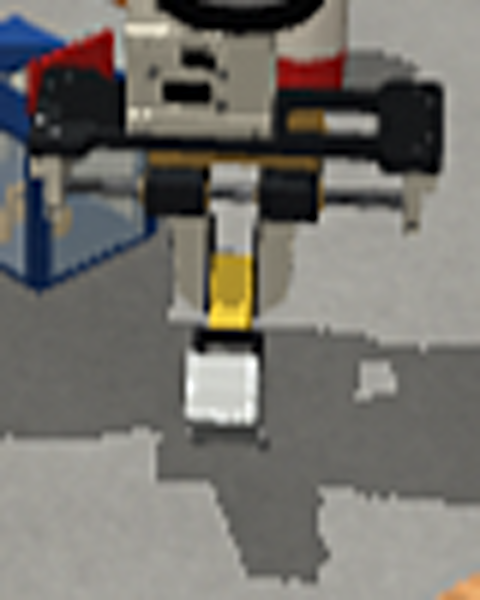

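Request:
send_rows(motion=[{"hand": -1, "slide": [1, 0, 4], "spin": 0}, {"hand": -1, "slide": [1, 0, 4], "spin": 0}, {"hand": -1, "slide": [1, 0, 4], "spin": 0}])

```text
time: 24.8
tool_pos: [0.5589, -0.1325, 0.098]
tool_rot: [1.39, 1.554, -0.494]
contact_force: [-1.3, -0.2, 1.0]
opening: 0.0199
```

Run:
```python
from k import *
show()
```

```text
t 24.8 tcp [ 558.9 -132.5   98. ] hop [-247.    94.6] open 19.9 q [-0.36  0.55  1.57 -0.    1.   -0.05]
F world [-1.3 -0.2  1. ] F hop [0.52 1.2  1.01] M [0.11 0.16 0.01]
R [[0.015, 0.951, -0.309], [-0.008, -0.309, -0.951], [-1.0, 0.017, 0.003]]
```

Request:
send_rows(motion=[{"hand": -1, "slide": [2, 0, 4], "spin": 0}, {"hand": -1, "slide": [2, 0, 4], "spin": 0}])

```text
time: 25.0
tool_pos: [0.5566, -0.1415, 0.0943]
tool_rot: [1.357, 1.552, -0.528]
contact_force: [-1.4, -0.7, 3.9]
opening: 0.0198
```

Run:
```python
from k import *
show()
from cell import vision
p=vision.read_camera("side"); cv2.imwrite("pics/r6s.png",cv2.resize(p["pixels"][160:260,270:350],None,fx=6,fy=6,interpolation=cv2.INTER_CUBIC))
```

```text
t 25.0 tcp [ 556.6 -141.5   94.3] hop [-253.6  101.1] open 19.8 q [-0.38  0.55  1.58 -0.    0.99 -0.07]
F world [-1.4 -0.7  3.9] F hop [0.14 1.59 3.88] M [-0.08  0.36  0.09]
R [[0.016, 0.951, -0.309], [-0.009, -0.308, -0.951], [-1.0, 0.018, 0.004]]
```

View pics/r6s.png

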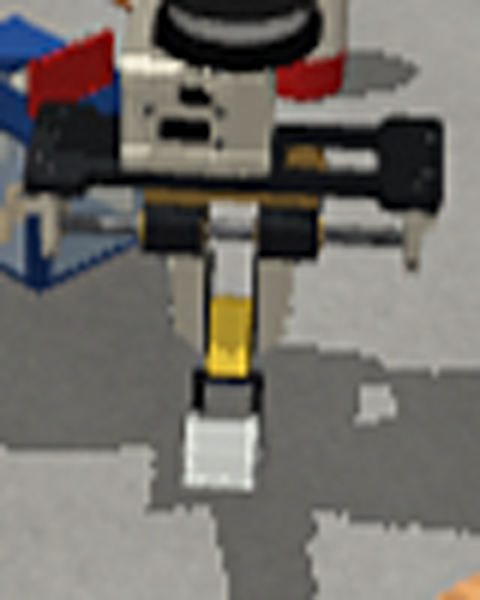

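Request:
send_rows(motion=[{"hand": -1, "slide": [2, 0, 4], "spin": 0}, {"hand": -1, "slide": [2, 0, 4], "spin": 0}, {"hand": -1, "slide": [3, 0, 3], "spin": 0}])

```text
time: 25.35
tool_pos: [0.5532, -0.1543, 0.0873]
tool_rot: [1.295, 1.55, -0.59]
contact_force: [-1.1, -4.3, 8.2]
opening: 0.0205
```

Run:
```python
from k import *
show()
```

```text
t 25.35 tcp [ 553.2 -154.3   87.3] hop [-262.9  110.5] open 20.5 q [-0.4   0.56  1.58 -0.    0.97 -0.09]
F world [-1.1 -4.3  8.2] F hop [-3.14  3.16  8.18] M [-0.71  0.46  0.04]
R [[0.017, 0.951, -0.309], [-0.011, -0.308, -0.951], [-1.0, 0.02, 0.006]]
```

Request:
send_rows(motion=[{"hand": -1, "slide": [3, 0, 3], "spin": 0}, {"hand": -1, "slide": [3, 0, 3], "spin": 0}, {"hand": -1, "slide": [3, 0, 3], "spin": 0}])

```text
time: 25.65
tool_pos: [0.5509, -0.1658, 0.0788]
tool_rot: [1.217, 1.547, -0.667]
contact_force: [-2.6, -3.6, 4.2]
opening: 0.0203
```

Run:
```python
from k import *
show()
from cell import vision
p=vision.read_camera("side"); cv2.imwrite("pics/r7s.png",cv2.resize(p["pixels"][160:260,270:350],None,fx=6,fy=6,interpolation=cv2.INTER_CUBIC))
p=vision.read_camera("top"); cv2.imwrite("pics/r7t.png",cv2.resize(p["pixels"][130:220,220:330],None,fx=6,fy=6,interpolation=cv2.INTER_CUBIC))
```

```text
t 25.65 tcp [ 550.9 -165.8   78.8] hop [-271.7  118.3] open 20.3 q [-0.42  0.57  1.59 -0.01  0.95 -0.1 ]
F world [-2.6 -3.6  4.2] F hop [-1.85  4.05  4.23] M [-0.38  0.43  0.12]
R [[0.019, 0.951, -0.308], [-0.015, -0.308, -0.951], [-1.0, 0.023, 0.008]]
```

View pics/r7s.png

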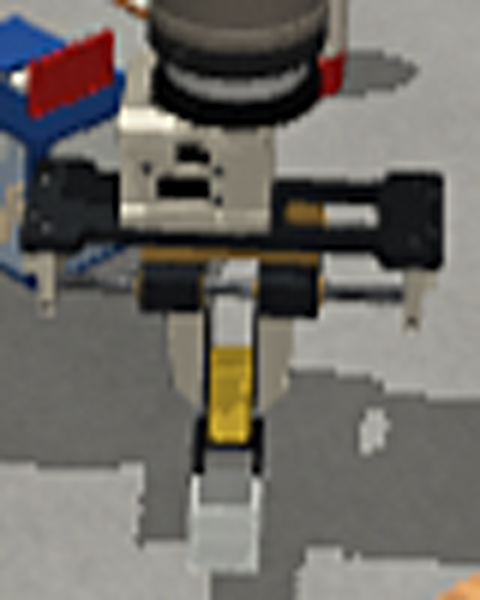

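View pics/r7t.png

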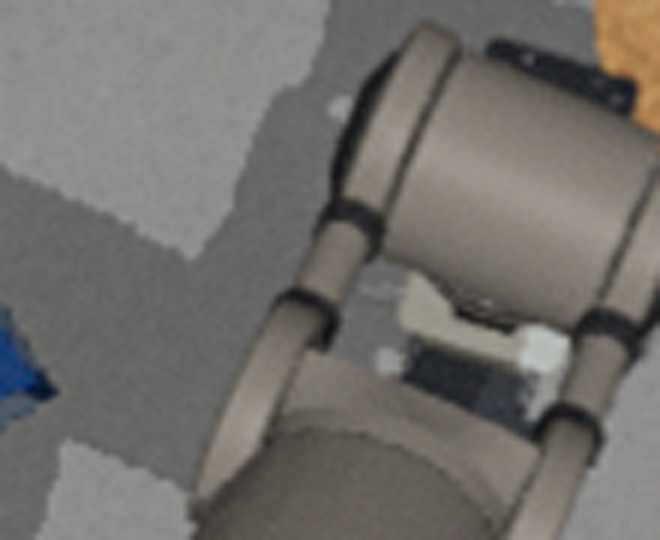

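Request:
send_rows(motion=[{"hand": -1, "slide": [3, 0, 2], "spin": 0}, {"hand": -1, "slide": [3, 0, 2], "spin": 0}, {"hand": -1, "slide": [3, 0, 2], "spin": 0}])

```text
time: 26.05
tool_pos: [0.5491, -0.1716, 0.0688]
tool_rot: [1.241, 1.547, -0.644]
contact_force: [-1.2, -1.7, 0.1]
opening: 0.0198
```

Run:
```python
from k import *
show()
```

```text
t 26.05 tcp [ 549.1 -171.6   68.8] hop [-275.8  122.9] open 19.8 q [-0.43  0.59  1.6  -0.01  0.93 -0.12]
F world [-1.2 -1.7  0.1] F hop [-0.87  1.94  0.06] M [-0.16 -0.04  0.03]
R [[0.019, 0.951, -0.309], [-0.014, -0.309, -0.951], [-1.0, 0.022, 0.008]]
```

Request:
send_rows(motion=[{"hand": -1, "slide": [3, 0, 2], "spin": 0}, {"hand": -1, "slide": [2, 0, 1], "spin": 0}])

```text
time: 26.25
tool_pos: [0.548, -0.1743, 0.0626]
tool_rot: [1.264, 1.549, -0.621]
contact_force: [-0.3, -1.6, 1.1]
opening: 0.02
```

Run:
```python
from k import *
show()
from cell import vision
p=vision.read_camera("side"); cv2.imwrite("pics/r8s.png",cv2.resize(p["pixels"][170:270,270:350],None,fx=6,fy=6,interpolation=cv2.INTER_CUBIC))
```

```text
t 26.25 tcp [ 548.  -174.3   62.6] hop [-277.6  125.1] open 20.0 q [-0.44  0.6   1.61 -0.01  0.92 -0.12]
F world [-0.3 -1.6  1.1] F hop [-1.19  1.05  1.12] M [-0.2  -0.03 -0.01]
R [[0.018, 0.951, -0.309], [-0.013, -0.309, -0.951], [-1.0, 0.021, 0.007]]
```

View pics/r8s.png

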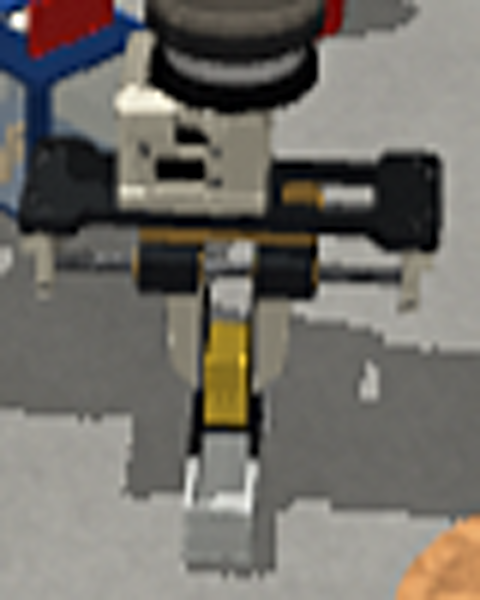

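Request:
send_rows(motion=[{"hand": -1, "slide": [2, 0, 1], "spin": 0}, {"hand": -1, "slide": [2, 0, 1], "spin": 0}])

```text
time: 26.5
tool_pos: [0.5476, -0.1761, 0.058]
tool_rot: [1.282, 1.549, -0.603]
contact_force: [2.3, 2.5, 12.6]
opening: 0.0202
```

Run:
```python
from k import *
show()
from cell import vision
p=vision.read_camera("side"); pickle.dump(p,open("r9.pkl","wb")); cv2.imwrite("pics/r9s.png",cv2.resize(p["pixels"][170:270,270:350],None,fx=6,fy=6,interpolation=cv2.INTER_CUBIC))
```

```text
t 26.5 tcp [ 547.6 -176.1   58. ] hop [-278.9  126.3] open 20.2 q [-0.44  0.6   1.61 -0.    0.91 -0.13]
F world [ 2.3  2.5 12.6] F hop [ 0.99 -3.2  12.56] M [ 0.58 -0.27  0.12]
R [[0.018, 0.951, -0.309], [-0.013, -0.309, -0.951], [-1.0, 0.021, 0.006]]
```

View pics/r9s.png

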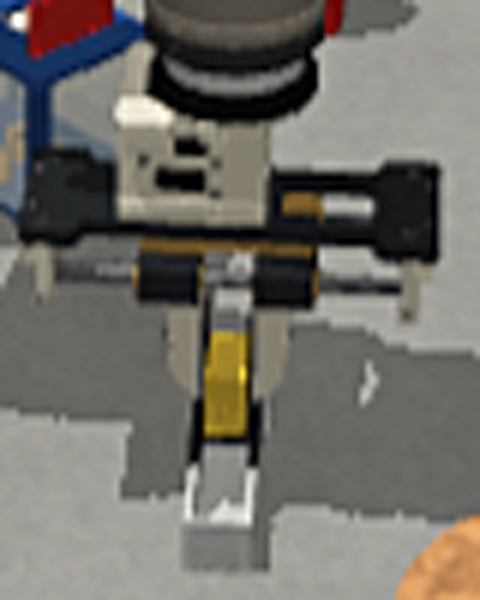

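Request:
send_rows(motion=[{"hand": -1, "slide": [0, 0, 0], "spin": 0}, {"hand": -1, "slide": [0, 0, 0], "spin": 0}], grip_force=4)

```text
time: 26.75
tool_pos: [0.5477, -0.176, 0.0581]
tool_rot: [1.288, 1.549, -0.596]
contact_force: [-0.4, -1.3, 1.6]
opening: 0.0198
```

Request:
send_rows(motion=[{"hand": -0.4, "slide": [0, 0, 0], "spin": 0}, {"hand": -0.2, "slide": [0, 0, 0], "spin": 0}, {"hand": 0, "slide": [0, 0, 0], "spin": 0}, {"hand": 0, "slide": [0, 0, 0], "spin": 0}])

```text
time: 27.15
tool_pos: [0.5475, -0.1752, 0.0577]
tool_rot: [1.319, 1.55, -0.565]
contact_force: [-0.3, -0.7, -0.3]
opening: 0.045
```

Run:
```python
from k import *
show()
from cell import vision
p=vision.read_camera("side"); cv2.imwrite("pics/r10s.png",cv2.resize(p["pixels"][170:270,270:350],None,fx=6,fy=6,interpolation=cv2.INTER_CUBIC))
```

```text
t 27.15 tcp [ 547.5 -175.2   57.7] hop [-278.1  126. ] open 45.0 q [-0.44  0.6   1.61 -0.    0.91 -0.13]
F world [-0.3 -0.7 -0.3] F hop [-0.49  0.6  -0.26] M [-0.03 -0.04  0.04]
R [[0.018, 0.951, -0.309], [-0.011, -0.309, -0.951], [-1.0, 0.02, 0.005]]
```

View pics/r10s.png

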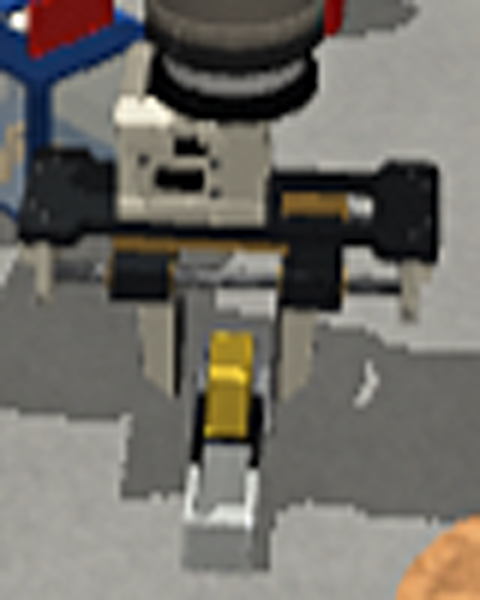

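Request:
send_rows(motion=[{"hand": 0, "slide": [-8, 0, 0], "spin": 0}, {"hand": 0, "slide": [-15, 0, 0], "spin": 0}, {"hand": 0, "slide": [-20, 0, 0], "spin": 0}, {"hand": 0, "slide": [-25, 0, 0], "spin": 0}, {"hand": 0, "slide": [-25, 0, 0], "spin": 0}, {"hand": 0, "slide": [-25, 0, 0], "spin": 0}, {"hand": 0, "slide": [-20, 0, 0], "spin": 0}, {"hand": 0, "slide": [-10, 0, 0], "spin": 0}])

```text
time: 28.0
tool_pos: [0.5437, -0.1728, 0.2133]
tool_rot: [1.321, 1.553, -0.564]
contact_force: [-0.5, 0.7, 0.6]
opening: 0.0459
```

Request:
send_rows(motion=[{"hand": 0, "slide": [0, -20, 20], "spin": 0}, {"hand": 0, "slide": [0, -30, 30], "spin": 0}, {"hand": 0, "slide": [0, -30, 30], "spin": 0}, {"hand": 0, "slide": [0, -30, 30], "spin": 0}, {"hand": 0, "slide": [0, -30, 30], "spin": 0}, {"hand": 0, "slide": [0, -20, 20], "spin": 0}, {"hand": 0, "slide": [0, 0, 0], "spin": 0}])

```text
time: 28.7
tool_pos: [0.3362, -0.2775, 0.2121]
tool_rot: [1.342, 1.548, -0.539]
contact_force: [-0.2, 0.1, -0.2]
opening: 0.0459
```

```bash
python3 - <<'E'
from k import *
show()
from cell import vision
p=vision.read_camera("top"); cv2.imwrite("pics/f_t.png",cv2.resize(p["pixels"][100:250,140:380],None,fx=3.3,fy=3.3,interpolation=cv2.INTER_CUBIC)); pickle.dump(p,open("ft.pkl","wb"))
q=vision.read_camera("side"); cv2.imwrite("pics/f_s.png",cv2.resize(q["pixels"][130:280,230:400],None,fx=4,fy=4,interpolation=cv2.INTER_CUBIC)); pickle.dump(q,open("fin_side.pkl","wb"))
print([ (d["conf"],d["uv"]) for d in vision.search_frame(q,"nut1")])
E
python3 pad.py fin
```

```text
t 28.7 tcp [ 336.2 -277.5  212.1] hop [-259.9  360.1] open 45.9 q [-0.87  0.18  1.79  0.01  1.15 -0.56]
F world [-0.2  0.1 -0.2] F hop [ 0.17  0.18 -0.17] M [ 0.04 -0.08 -0.02]
R [[0.019, 0.952, -0.305], [-0.012, -0.305, -0.952], [-1.0, 0.022, 0.005]]
[]
fin [98.0, -29.1, -29.3, 275.0, 170.0, 288.0]
```

View pics/f_t.png

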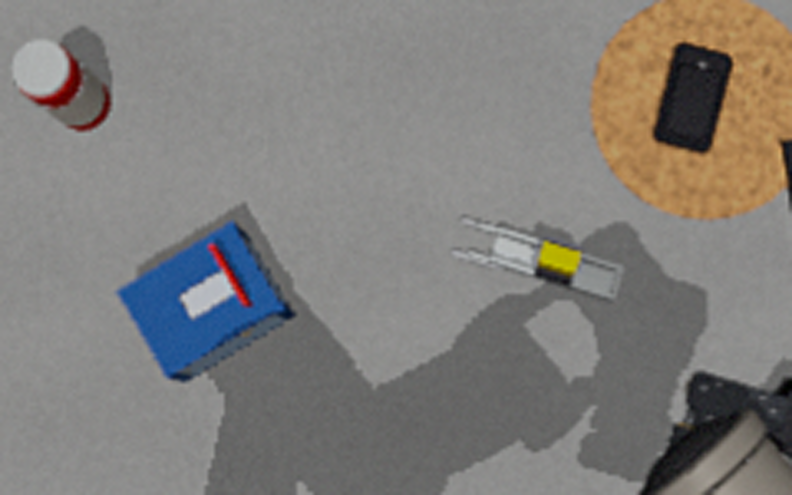

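View pics/f_s.png

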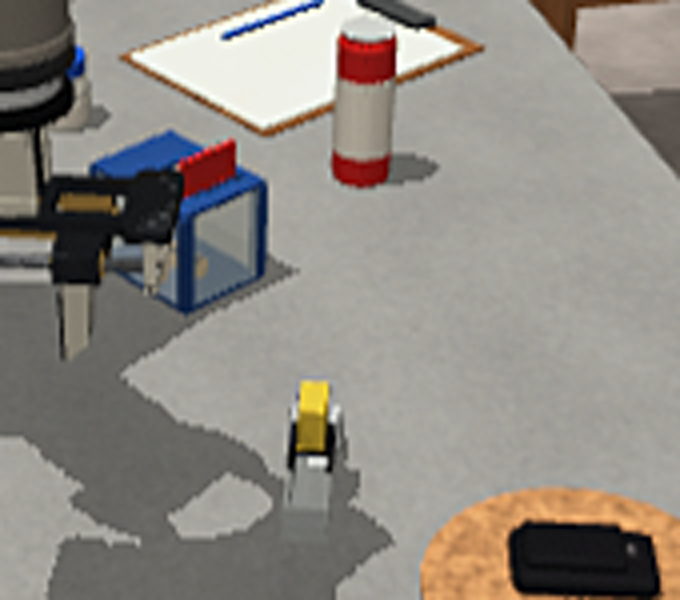

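Run:
```python
from cell import job
print(job.hand_in())
```

```text
the job is handed in; nothing more can be done
None
```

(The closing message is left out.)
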